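# Put the menu board out on its counter stand

## Robot

A 6-joint arm with a two-finger parallel gripper is mounted at the origin on the work surface. World frame = base frame: x ahead of the robot, y to its left, z up, the work surface at z = 0. Lengths are in m, angles in rad, forces in N, time in s.
With the tool pointing down it reaches from about 0.425 to 0.95 m from the base axis. Payload 3.5 kg.
Tool frame: the origin (TCP) lies at the centre of the arm's flange, where the gripper is bolted on; the fingertips stand 173 mm ahead of it and the grasp point (between the pads) lies 155 mm ahead of it (ctrl.tcp_to_grasp is the distance from the TCP to the grasp point, in m); z points along the fingers, x is the direction in which the jaws open and shut, and the axes are right-handed (so a half turn about z gives the same grasp; the last joint's range is limited). The gripper opens to 85 mm and grips with 20 to 120 N. Pads are 22 mm wide; open, the fingers measure 114 mm over their backs; the gripper's body (76 mm by 85 mm) begins 54 mm behind the grasp point. The pads swing forward as they close: fully open they stand 13 mm farther back than shut.
Start: joints at [1.016, 0.286, 1.577, -0, 1.279, -0.15], TCP at [0.266, 0.62, 0.405] pointing down, gripper open.
Joint ranges: [-2.77, 2.77], [-0.9, 2.22], [0.21, 2.48], [-1.53, 4.67], [0.24, 2.81], [-2.84, 2.84]. Speed limits (rad/s): [2.79, 2.79, 3.14, 3.14, 3.14, 3.14].

## Interface

Orientations are given as a unit quaternion [x, y, z, w].
In Python, from plant import readout, imaging, ctrl, spotter gives the robot as it stands.
- The arm moves only by the tool apply_moves, never from a script. Its argument "steps" is a list of rows, each an object of numbers: "tx", "ty", "tz": the shift along the tool's x, y, z in mm; "wx", "wy", "wz": the turn, a rotation vector about the tool's x, y, z in rad. In form: [{"tx": .., "ty": .., "tz": .., "wx": .., "wy": .., "wz": ..}, ...]. A call has 1 to 12 rows; each row is the pose to reach, as a shift and turn from the pose commanded when the call began, along the tool's axes at that moment; what a row does not reach only later rows make up. A row lasts 1/10 s, in which the tool goes at most 50 mm and 8.59 degrees, less where a joint would pass 70% of its speed; a pose out of reach is approached as far as the arm can. A call with a gripper value outside its range is refused whole. "hand" is the opening, from 0 (shut) to 1 (fully open), set as the call begins (left out, the last holds). The fingers move at their own pace and stop on an object; "force" is the grip in N (left out, the last holds). Time passes only in rows, so rows that repeat a pose let the fingers close. It gives the time, the measured TCP pose, the force and the opening at its end, in the units of the state.
- readout.get_state(): the state, without advancing time (a new reading comes with each control period).
- imaging.read_camera(name): name is "scene" or "top"; returns a dict with "img" (480x640x3 uint8, red, green, blue), "vfov" (degrees; the focal length in pixels is half the picture's height over the tangent of half this angle, whatever the lens; pixels are square), "cx", "cy" (the principal point, pixels), "R" (3x3) and "t" (3): a world point X has camera coordinates R X + t. Camera axes: x right, y down, z forward; pixel columns grow to the right and rows downward; lengths in m; the calibration is good to about 2 mm. A picture is of the moment at which its call begins. There is no depth.
- ctrl.sign_off(): hands the job in, once; it reports no verdict.
Trained networks look in the newest picture that a camera, given by its name, has taken for a name from the list of things; names that differ only in an ending like _2 or _b are one class to them, and where a whole thing is asked for, a point or a joint stands for the part that bears it (a point fixed in the world has none). Each returns a list of dicts, best first, with "confidence" (0 to 1); they miss things now and then, are a little off and sometimes report something else, mostly with a low value. They report only what shows in the picture. A call takes as long as a camera call. They do not tell look-alikes from the thing itself.
- spotter.trace(camera, label): "region" (480x640 bool, what is visible of it) and "uv" ([column, row] in pixels, amid what is visible of it).
The state is a dict: "time": time; "qpos": joint angles; "dq": joint speeds; "joint_efforts": joint torques, N m; "eef_pos": TCP position; "tcp_rot": TCP orientation; "contact_force": force on the tool from outside, world axes, zero at the start; "wrist_torque": the same for the moment, N m; "opening": opening from 0.0 (shut) to 1.0 (fully open).
Only numpy, scipy, OpenCV 4.12 (cv2) and the standard library are available. Lean on these libraries where they do the work, as an engineer would, in place of code of your own. Each camera call takes 0.05 s, during which the arm holds its last target.

## Task

Take the chalk menu board out of the deep bin and put it up for the customers: lift its upper edge so that it tips up on its lower edge and stands clearly steeper in the bin, draw it out, and set it down gently on the ledge of the steel stand, in the middle, right way up, leaning flat against the back rest with the chalk face to the front. Leave the glass jar, the mug and the bowl near by where they stand.

Things in the scene. Friction and masses are not known exactly. Their poses are not given: they have to be found in the camera images.
- board_mid (a point): centre of the menu board, a loose flat wooden panel 170 mm tall (its z, foot to upper edge), 160 mm wide (its y), 10 mm thick (its x), 0.2 to 0.35 kg. Its x axis points out of the black chalk face, away from the plain wooden back. It starts in the bin, chalk face up, tipped back 38 degrees from upright.
- board_foot (a point): middle of the board's lower edge (half-way through its thickness), 85 mm below board_mid along the board's z; same axes. At the start it lies in the bottom corner at the bin's back wall, and the board's upper edge leans on the insides of the bin's two front posts, 20 mm below their tops.
- bin: deep narrow open wooden bin, fixed to the counter; origin at the centre of its underside, z up, x to its back wall (away from the robot at yaw 0), y along its width. Outside 125 mm in x, 188 mm in y, 160 mm high; walls and floor 6 mm. Back and side walls full height; front (-x) wall: a sill 60 mm high and 112 mm wide between two full-height posts, each 32 mm wide.
- bin_mouth (a point): centre of the bin's mouth, 160 mm above the counter; axes as the bin's. A lip 5 mm thick on the back wall reaches 25 mm forward over the inside: the mouth is 88 mm long in x, 176 mm wide. Through the front scoop between the posts the board's upper edge can be pinched across its thickness, fingers pointing down along the board.
- bin_floor (a point): middle of the bin's inner floor, 6 mm above the counter; inside 113 mm in x, 176 mm in y. Leaning, the board fills it: straight up its foot meets the lip, along its slope its upper edge meets the posts. Tipped up about its foot to some 28 degrees from upright, it can be drawn out along its own slope between lip and posts.
- stand: foot of the dark steel display stand, fixed to the counter; origin under its column on the counter, z up, x to the customers (away from the robot at yaw 0). Base plate 130 x 150 mm, 14 mm thick, reaching 85 mm behind (-x) and 45 mm ahead (+x) of the origin.
- cradle: the stand's narrow sloped cradle, rigid with it; origin 70 mm above the stand's origin, mid-way along the corner where the back rest's face meets the ledge's top. z runs up the rest, which leans back 22 degrees from upright (top to the stand's -x); x runs forward along the ledge, square to the rest; y across. Rest 130 mm wide, 94 mm tall above the ledge.
- ledge (a point): middle of the cradle's ledge top, 14.5 mm ahead of the rest's face; axes as the cradle's. Ledge 130 mm wide, 29 mm from the rest to the front lip, which stands 8 mm above it. The board in place has its foot at x = 5 mm, y = 0, z = 0 of the cradle's frame, its axes along the cradle's.
- jar: bystander: amber glass jar with a steel lid, 56 mm across, 90 mm high; origin at the centre of its underside
- mug: bystander: white mug, 80 mm across, 90 mm high; origin at the centre of its underside
- bowl: bystander: blue bowl, 120 mm across, 50 mm high; origin at the centre of its underside
There are look-alikes about, which are no part of the job. Of the things that look like the part that bears board_mid, the larger one is meant.

How it is judged:
By the outcome, as a careful person would: the job done as asked, in the order asked, and still so for the second after the job is handed in, with the robot touching nothing.
It also fails if it takes over 48 s, if anything falls off the work surface, if the arm or the gripper's body presses on something with over 40 N, if the wrist force passes 120 N, or if a joint passes its speed limit or range.

## Working session

There is one attempt and no reset: what is moved stays moved. The work goes in short steps, Python scripts to look and compute and a tool call to move; the robot and the scene stay as the last step left them, time stands still between calls to the robot, and variables do not carry over. Pictures are saved under pics/ and viewed, and the job is handed in when it is done.

Besides the shell and the picture viewer there is one more tool, called after "Call:" by a JSON object that holds its "op" and its "data", one argument or row to a line. apply_moves: Moves the arm, as the interface text tells. Its arguments: {"type":"object","properties":{"steps":{"type":"array","items":{"type":"object","properties":{"tx":{"type":"number"},"ty":{"type":"number"},"tz":{"type":"number"},"wx":{"type":"number"},"wy":{"type":"number"},"wz":{"type":"number"}}}},"hand":{"type":"number"},"force":{"type":"number"}},"required":["steps"]}

```bash
mkdir -p pics; ls
cat > h.py <<'E'
import numpy as np, cv2
from plant import readout, imaging, ctrl, spotter
from scipy.spatial.transform import Rotation as Rot
def cam(n):
    c=imaging.read_camera(n); c['f']=240/np.tan(np.radians(c['vfov'])/2); c['R']=np.array(c['R']); c['t']=np.array(c['t']); return c
def proj(c,X):
    p=np.atleast_2d(X)@c['R'].T+c['t']; return np.c_[c['f']*p[:,0]/p[:,2]+c['cx'], c['f']*p[:,1]/p[:,2]+c['cy']]
def atz(c,uv,z):
    d=c['R'].T@np.array([(uv[0]-c['cx'])/c['f'],(uv[1]-c['cy'])/c['f'],1]); o=-c['R'].T@c['t']
    return o+d*(z-o[2])/d[2]
def save(n,img): cv2.imwrite('pics/'+n+'.png',cv2.cvtColor(img,cv2.COLOR_RGB2BGR))
E
python3 - <<'E'
from h import *
s=readout.get_state(); print(s)
for n in ['scene','top']:
    c=cam(n); save(n+'0',c['img']); print(n,c['vfov'],c['cx'],c['cy'],c['R'],c['t'],-c['R'].T@c['t'])
    for l in ['board_mid','bin','stand','cradle','jar','mug','bowl']:
        for r in spotter.trace(n,l)[:4]:
            print(l,round(r['confidence'],2),np.round(r['uv']),r['region'].sum())
E
```

```text
pics
{'time': 0.0, 'qpos': array([ 1.01603227e+00,  2.87200467e-01,  1.57817909e+00,  9.00780179e-06,
        1.27859388e+00, -1.49976999e-01]), 'dq': array([ 0.00065661, -0.0007748 , -0.00049176,  0.00080809, -0.0016735 ,
       -0.0001742 ]), 'joint_efforts': array([ 3.66130371e-04, -4.05980551e+01, -2.92624909e+01, -1.07728185e-04,
        5.75533471e-03,  7.86037731e-06]), 'eef_pos': array([0.26565615, 0.62025524, 0.40332235]), 'tcp_rot': array([ 8.34812390e-01,  5.50533247e-01, -1.08232538e-03,  4.95598971e-04]), 'contact_force': array([-0.47767612, -0.59716857, -0.04578616]), 'wrist_torque': array([-0.01963954, -0.03637902,  0.04399058]), 'opening': 1.0006283756268368}
scene 49.38931799289064 320.9585342824446 245.39512028592623 [[-0.21887192  0.97568703 -0.01139775]
 [ 0.68682484  0.14575453 -0.71205846]
 [-0.69308493 -0.16367786 -0.70202766]] [ 0.00479796 -0.25702359  1.43668818] [1.17332725 0.26793509 0.82563371]
board_mid 0.83 [457. 220.] 1788
board_mid 0.68 [359. 305.] 3168
bin 0.75 [358. 348.] 9417
stand 0.59 [163. 300.] 6601
stand 0.24 [158. 284.] 3681
cradle 0.79 [157. 283.] 3756
jar 0.84 [246. 338.] 1435
jar 0.56 [157. 282.] 3849
mug 0.94 [479. 324.] 2737
bowl 0.71 [458. 275.] 2152
top 51.95994515345582 320.58755692597526 231.6473102804832 [[ 0.01297559 -0.99990483  0.00468644]
 [-0.99305533 -0.0134345  -0.11687867]
 [ 0.11693051 -0.00313733 -0.99313514]] [0.09350251 0.49470925 1.03725579] [0.36877356 0.10339399 1.08751794]
board_mid 0.93 [192. 357.] 3135
board_mid 0.92 [270. 162.] 2714
board_mid 0.63 [189. 266.] 2580
bin 0.78 [265. 141.] 4929
stand 0.75 [444. 180.] 4233
cradle 0.63 [456. 168.] 1532
jar 0.61 [365. 152.] 726
mug 0.66 [175. 210.] 1701
bowl 0.92 [188. 263.] 2521
```

View pics/scene0.png

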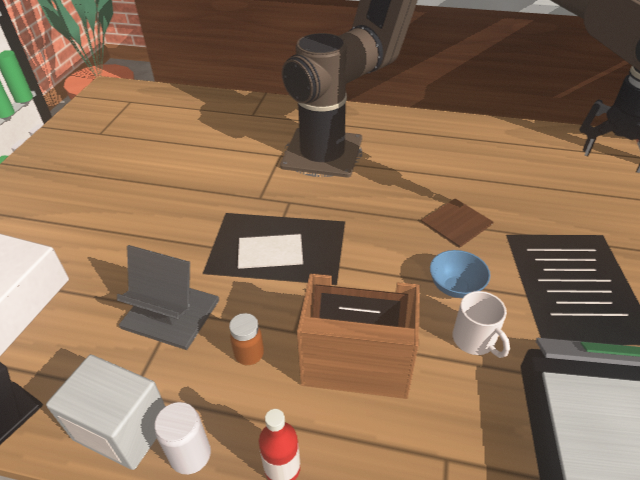

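View pics/top0.png

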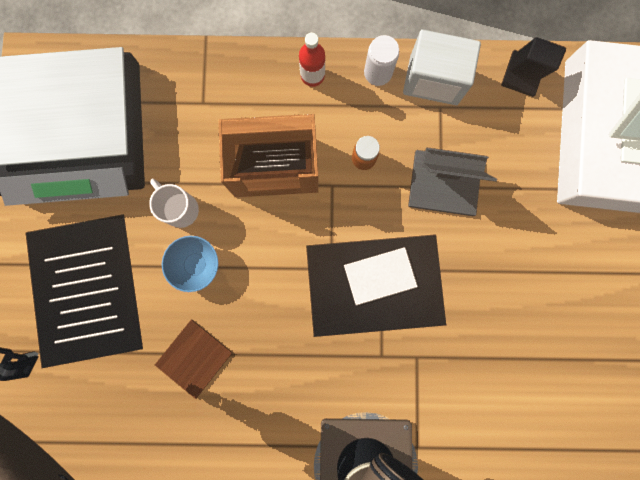

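Scene: board with chalk lines inside the bin at scene (358,308) / top (270,160). Look-alikes are a brown panel at top (192,357), a lettered sheet at top (85,290) and a black mat at top (375,285). The choice is the board in the bin. Next I'll look at close crops.

Run:
```python
from h import *
a=cam('scene')['img']; b=cam('top')['img']
def crop(i,x,y,w,h,k): return cv2.resize(i[y:y+h,x:x+w],None,fx=k,fy=k,interpolation=cv2.INTER_CUBIC)
save('c_bin_s',crop(a,290,265,140,140,4)); save('c_bin_t',crop(b,205,105,130,100,6))
save('c_st_s',crop(a,105,235,130,120,5)); save('c_st_t',crop(b,395,135,110,90,6))
```

```text
(no output)
```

View pics/c_bin_s.png

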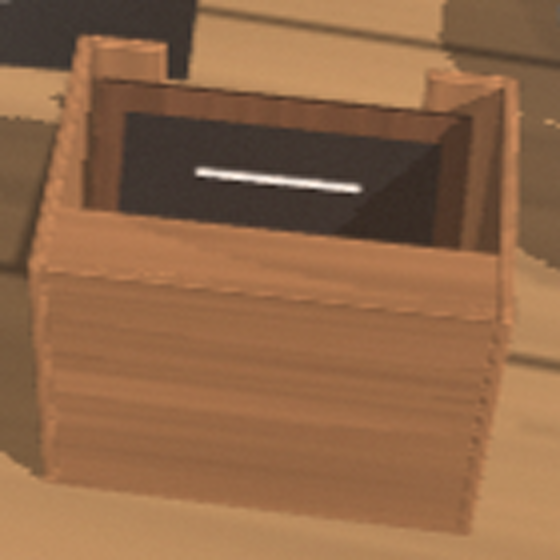

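View pics/c_bin_t.png

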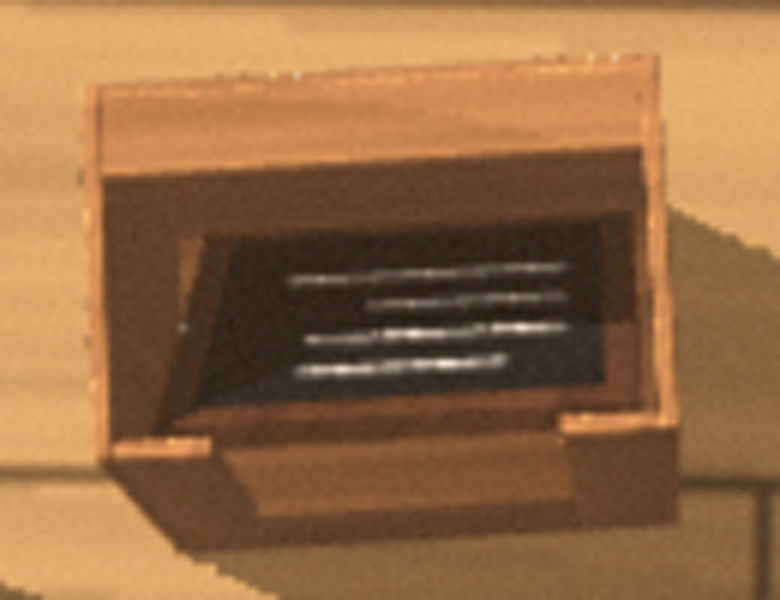

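View pics/c_st_s.png

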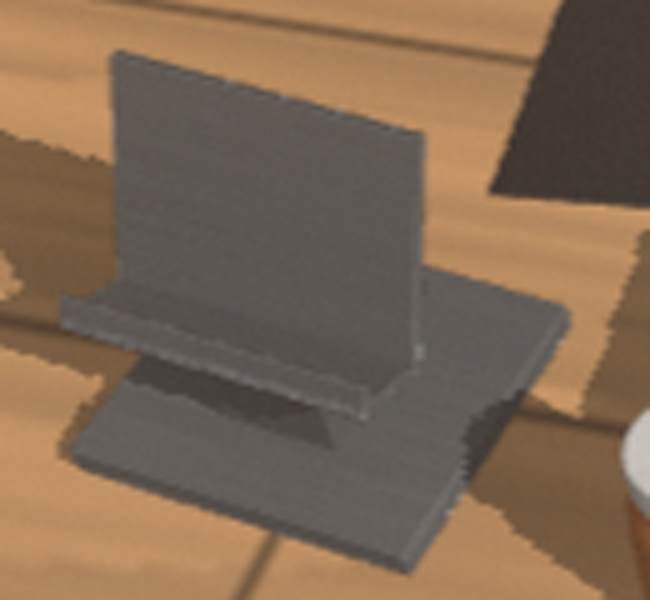

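View pics/c_st_t.png

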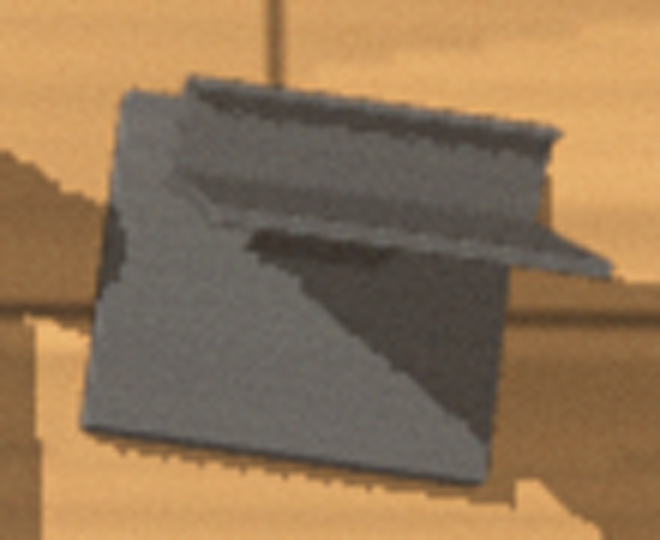

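```bash
cat > fit.py <<'E'
from h import *
from scipy.optimize import least_squares
cs=cam('scene'); ct=cam('top')
def px(o,k,p): return np.array([o[0]+(p[0]+.5)/k-.5,o[1]+(p[1]+.5)/k-.5])
def W(q,P):
    P=np.array(P,float)/1000; r=Rot.from_euler('z',q[2]).as_matrix(); return P@r.T+[q[0],q[1],0]
B=[(cs,(290,265),4,[((62.5,-94,160),(35,268)),((62.5,94,160),(510,320)),((62.5,-94,0),(48,478)),((62.5,94,0),(468,532)),((-62.5,-94,160),(80,38)),((-62.5,94,160),(517,78))]),
 (ct,(205,105),6,[((62.5,94,160),(88,88)),((62.5,-94,160),(655,58)),((-62.5,94,160),(105,458)),((-62.5,-94,160),(677,425)),((-62.5,94,0),(195,550)),((-62.5,-94,0),(678,522))])]
s,c=np.sin(np.radians(22)),np.cos(np.radians(22))
def cr(x,y,z): return (x*c-z*s, y, 70+x*s+z*c)
S=[(cs,(105,235),5,[((45,-75,14),(75,450)),((45,75,14),(408,557)),((-85,75,14),(568,308)),(cr(0,-65,94),(115,52)),(cr(0,65,94),(422,132)),]),
 (ct,(395,135),6,[((45,75,14),(125,92)),((-85,75,14),(85,425)),((-85,-75,14),(487,475)),(cr(0,-65,94),(608,268)),(cr(0,65,94),(212,222))])]
def solve(D,q0,name):
    def res(q): return np.concatenate([(proj(cm,W(q,[a for a,_ in L]))-[px(o,k,p) for _,p in L]).ravel() for cm,o,k,L in D])
    r=least_squares(res,q0,loss='soft_l1'); e=res(r.x).reshape(-1,2)
    print(name,np.round(r.x[:2]*1000,1),'yaw deg',np.degrees(r.x[2]).round(2)); print(e.round(1).tolist()); return r.x
E
cat > f1.py <<'E'
from fit import *
qb=solve(B,[.7,.2,0],'bin'); qs=solve(S,[.7,-.2,0],'stand')
for cm,n in((cs,'scene'),(ct,'top')):
    im=cm['img'].copy()
    def line(q,L,col):
        p=proj(cm,W(q,L)); cv2.polylines(im,[np.round(p*16).astype(np.int32)],False,col,1,cv2.LINE_AA,4)
    for z in(0,160): line(qb,[(62.5,94,z),(62.5,-94,z),(-62.5,-94,z),(-62.5,94,z),(62.5,94,z)],(0,255,0))
    line(qs,[(45,75,14),(45,-75,14),(-85,-75,14),(-85,75,14),(45,75,14)],(0,255,0))
    line(qs,[cr(29,-65,8),cr(29,-65,0),cr(0,-65,0),cr(0,-65,94),cr(0,65,94),cr(0,65,0),cr(29,65,0),cr(29,65,8),cr(29,-65,8)],(255,0,0))
    # nominal board: foot corner
    t=np.radians(38); st,ct_=np.sin(t),np.cos(t)
    fx=56.5-5*ct_; fz=6+5*st  # provisional (lower corner on floor)
    def bd(x,y,z): return (fx+x*ct_-z*st, y, fz+ x*st+z*ct_)
    line(qb,[bd(5,y,z) for y,z in((-80,0),(-80,170),(80,170),(80,0),(-80,0))],(0,255,255))
    o=(200,100,330,140) if n=='top' else (100,230,340,180)
    im=im[o[1]:o[1]+o[3],o[0]:o[0]+o[2]]; save('ov_'+n,cv2.resize(im,(800,int(800*o[3]/o[2])),interpolation=cv2.INTER_CUBIC))
E
python3 f1.py
```

```text
bin [641.  205.4] yaw deg 4.37
[[-2.4, -0.2], [0.7, 0.6], [-1.6, 1.1], [0.3, 0.9], [-0.8, -1.5], [-0.0, -0.5], [-1.7, -0.3], [0.2, -1.0], [-2.0, 0.9], [0.6, 0.4], [-2.8, 1.1], [0.4, 0.6]]
stand [ 629.2 -177.3] yaw deg -7.01
[[-1.5, -0.5], [0.1, -0.5], [0.7, -1.5], [-1.0, -0.1], [-0.2, 0.6], [-0.8, -0.3], [-0.7, 1.0], [-0.2, 1.8], [0.5, -0.8], [-0.4, -2.1]]
```

View pics/ov_scene.png

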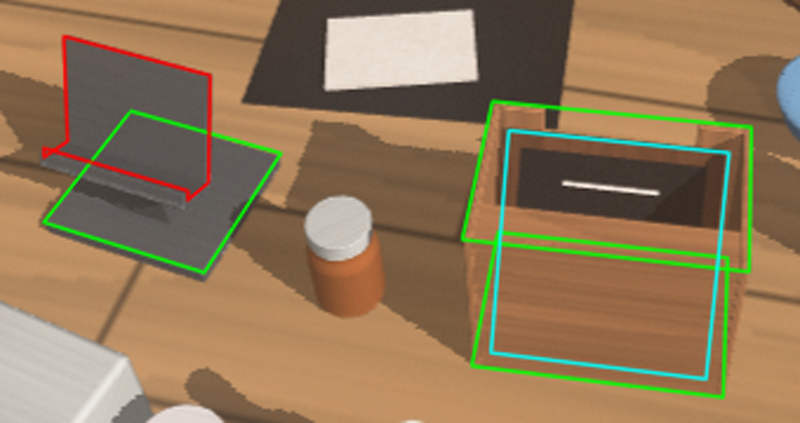

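View pics/ov_top.png

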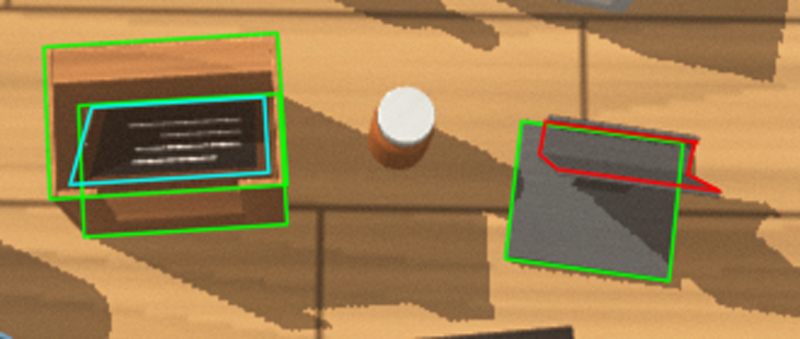

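```bash
cat > f2.py <<'E'
from fit import *
import sys
def ov(cm,o,k,qb,qs,name):
    im=cv2.resize(cm['img'][o[1]:o[1]+o[3],o[0]:o[0]+o[2]],None,fx=k,fy=k,interpolation=cv2.INTER_CUBIC)
    def line(q,L,col):
        p=(proj(cm,W(q,L))-o[:2]+.5)*k-.5; cv2.polylines(im,[np.round(p*16).astype(np.int32)],False,col,1,cv2.LINE_AA,4)
    for z in(0,160): line(qb,[(62.5,94,z),(62.5,-94,z),(-62.5,-94,z),(-62.5,94,z),(62.5,94,z)],(0,255,0))
    line(qb,[(31.5,88,160),(31.5,-88,160)],(0,255,0))
    line(qs,[(45,75,14),(45,-75,14),(-85,-75,14),(-85,75,14),(45,75,14)],(0,255,0))
    line(qs,[cr(29,-65,8),cr(29,-65,0),cr(0,-65,0),cr(0,-65,94),cr(0,65,94),cr(0,65,0),cr(29,65,0),cr(29,65,8),cr(29,-65,8)],(255,0,0))
    save(name,im)
if __name__=='__main__':
    qb=[.641,.2054,np.radians(4.37)]; qs=[.6292,-.1773,np.radians(-7.01)]
    ov(cs,(290,260,140,145),4,qb,qs,'o_bs'); ov(ct,(205,105,130,100),6,qb,qs,'o_bt')
    ov(cs,(105,235,130,120),5,qb,qs,'o_ss'); ov(ct,(395,135,110,90),6,qb,qs,'o_st')
E
python3 f2.py
```

```text
(no output)
```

View pics/o_bt.png

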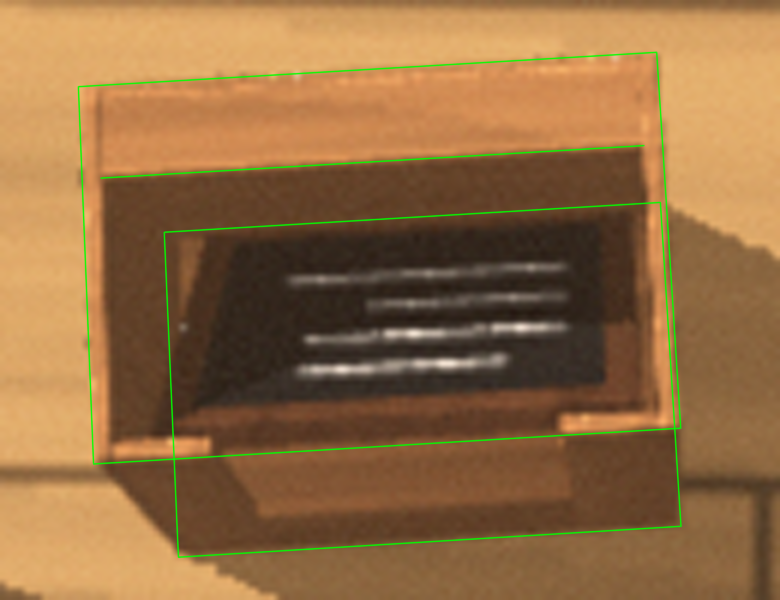

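View pics/o_bs.png

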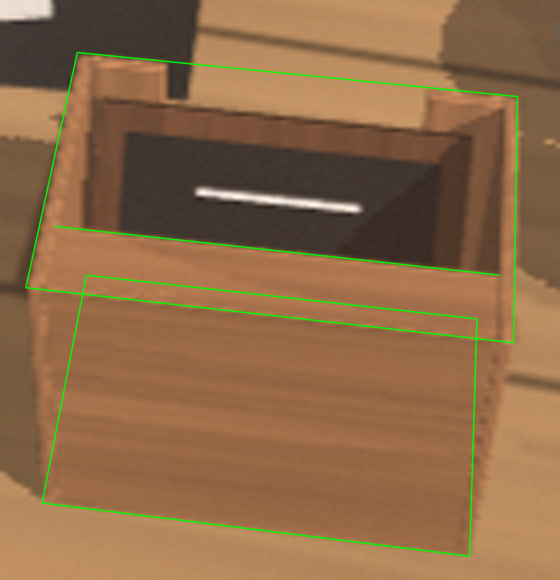

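View pics/o_ss.png

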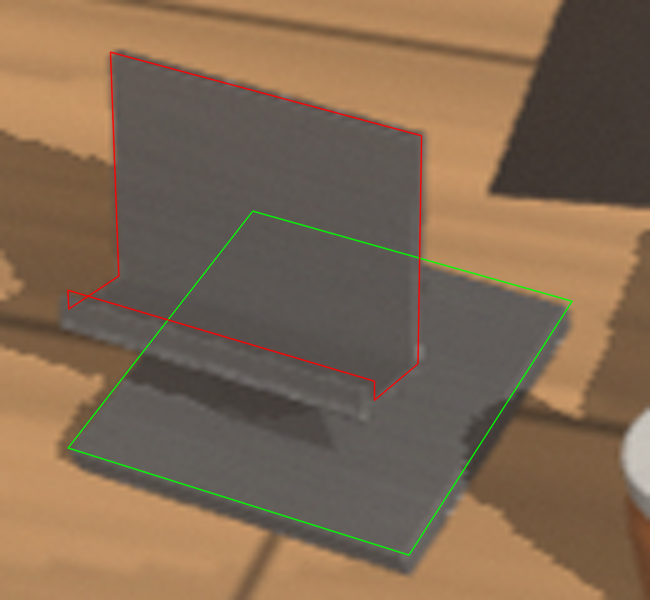

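View pics/o_st.png

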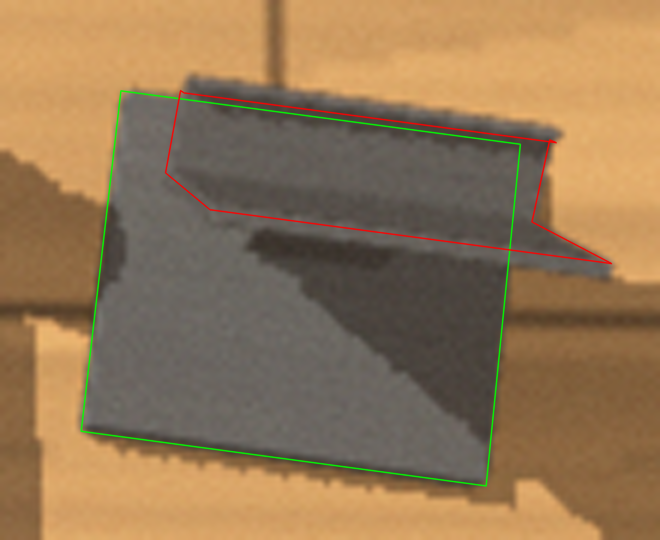

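Run:
```python
from h import *
for n,o,k in(('top',(215,138,110,48),7),('scene',(305,275,115,55),7)):
    im=cam(n)['img'][o[1]:o[1]+o[3],o[0]:o[0]+o[2]]
    im=np.clip(255*(im/255.)**.5*1.1,0,255).astype(np.uint8)
    save('bd_'+n,cv2.resize(im,None,fx=k,fy=k,interpolation=cv2.INTER_CUBIC))
```

```text
(no output)
```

View pics/bd_top.png

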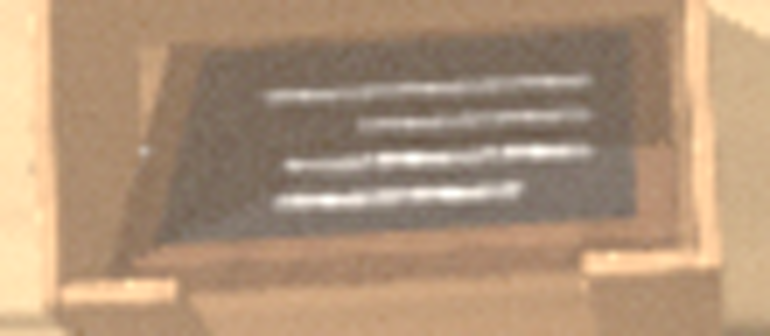

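View pics/bd_scene.png

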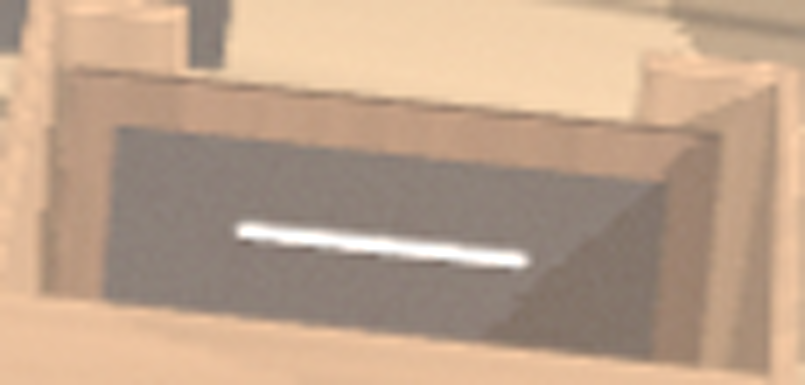

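Run:
```python
from fit import *
def tri(us,ut):
    rows=[];b=[]
    for c,u in((cs,us),(ct,ut)):
        x=(u[0]-c['cx'])/c['f'];y=(u[1]-c['cy'])/c['f']
        rows+= [c['R'][0]-x*c['R'][2], c['R'][1]-y*c['R'][2]]; b+=[x*c['t'][2]-c['t'][0], y*c['t'][2]-c['t'][1]]
    return np.linalg.lstsq(np.array(rows),np.array(b),rcond=None)[0]
qb=[.641,.2045,np.radians(4.37)]
inv=lambda X:(Rot.from_euler('z',-qb[2]).apply(X-np.array([qb[0],qb[1],0]))*1000).round(1)
for s,t in (((118,127),(635,215)),((662,183),(158,245)),((235,230),(592,149)),((525,262),(285,164))):
    X=tri(px((305,275),7,s),px((215,138),7,t)); print(X.round(4),inv(X))
# jar, mug, bowl
for n,l,z in(('jar','jar',.09),('mug','mug',.09),('bowl','bowl',.05)):
    for c,nm in((cs,'scene'),(ct,'top')):
        r=spotter.trace(nm,l)
        if r:
            v,u=np.nonzero(r[0]['region']); print(l,nm,round(r[0]['confidence'],2),atz(c,r[0]['uv'],z/2).round(3), u.min(),u.max(),v.min(),v.max())
```

```text
[0.6061 0.1328 0.1364] [-40.2 -68.8 136.4]
[0.5957 0.2662 0.1365] [-40.4  65.  136.5]
[0.6258 0.1558 0.1267] [-18.8 -47.4 126.7]
[0.6212 0.2346 0.1289] [-17.4  31.5 128.9]
jar scene 0.61 [0.666 0.01  0.045] 230 262 313 364
jar top 0.96 [0.663 0.005 0.045] 352 378 136 169
mug scene 0.63 [0.547 0.415 0.045] 453 508 291 355
mug top 0.93 [0.541 0.413 0.045] 150 197 179 227
bowl scene 0.56 [0.406 0.379 0.025] 430 489 250 297
bowl top 0.79 [0.422 0.387 0.025] 162 217 236 291
```

```bash
cat > plan.py <<'E'
from h import *
QB=[.641,.2045,np.radians(4.37)]; QS=[.6292,-.1773,np.radians(-7.0)]
YB=-.002
def frame(q,tilt): # axes of board in world, tilt from upright
    t=np.radians(tilt); A=np.array([[np.cos(t),0,-np.sin(t)],[0,1,0],[np.sin(t),0,np.cos(t)]])  # cols x,y,z
    return Rot.from_euler('z',q[2]).as_matrix()@A
def w(q,p): return Rot.from_euler('z',q[2]).apply(p)+[q[0],q[1],0]
def tool(foot,F,s,sign):
    """tcp pose with grasp s m above foot"""
    p=foot+F[:,2]*(s+.155); Rt=np.c_[sign*F[:,0],-sign*F[:,1],-F[:,2]]; return p,Rt
def delta(p,Rt,st=None):
    st=st or readout.get_state(); R0=Rot.from_quat(st['tcp_rot']).as_matrix()
    return (R0.T@(p-st['eef_pos'])*1000).round(1), Rot.from_matrix(R0.T@Rt).as_rotvec().round(4)
def binfoot(tilt):
    t=np.radians(tilt); return w(QB,[.0565-.005*np.cos(t),YB,.006+.005*np.sin(t)])
def cradle():
    t=np.radians(22); F=frame(QS,22); return w(QS,[0,0,.070]),F
E
python3 - <<'E'
from plan import *
s=readout.get_state(); print(s['time'],Rot.from_quat(s['tcp_rot']).as_matrix().round(3))
F=frame(QB,38)
for sg in(1,-1):
    p,R=tool(binfoot(38),F,.30,sg); print(sg,p.round(3),delta(p,R))
E
```

```text
1.6 [[ 0.394  0.919  0.   ]
 [ 0.919 -0.394  0.   ]
 [ 0.     0.    -1.   ]]
1 [0.414 0.185 0.368] (array([-341.6,  307.9,   37.1]), array([-0.3608,  0.5953,  1.0478]))
-1 [0.414 0.185 0.368] (array([-341.6,  307.9,   37.1]), array([-0.6763, -0.4099, -1.9641]))
```

Call:
{"op": "apply_moves", "data": {
  "steps": [
    {"tx":-34,"ty":31,"tz":4,"wx":-0.036,"wy":0.06,"wz":0.105},
    {"tx":-68,"ty":62,"tz":7,"wx":-0.072,"wy":0.119,"wz":0.21},
    {"tx":-102,"ty":92,"tz":11,"wx":-0.108,"wy":0.179,"wz":0.314},
    {"tx":-137,"ty":123,"tz":15,"wx":-0.144,"wy":0.238,"wz":0.419},
    {"tx":-171,"ty":154,"tz":19,"wx":-0.18,"wy":0.298,"wz":0.524},
    {"tx":-205,"ty":185,"tz":22,"wx":-0.216,"wy":0.357,"wz":0.629},
    {"tx":-239,"ty":215,"tz":26,"wx":-0.252,"wy":0.417,"wz":0.733},
    {"tx":-273,"ty":246,"tz":30,"wx":-0.289,"wy":0.476,"wz":0.838},
    {"tx":-307,"ty":277,"tz":33,"wx":-0.325,"wy":0.536,"wz":0.943},
    {"tx":-342,"ty":308,"tz":37,"wx":-0.361,"wy":0.595,"wz":1.048},
    {"tx":-342,"ty":308,"tz":37,"wx":-0.361,"wy":0.595,"wz":1.048},
    {"tx":-342,"ty":308,"tz":37,"wx":-0.361,"wy":0.595,"wz":1.048}
  ],
  "hand": 0.5
}}

```text
time: 2.8
eef_pos: [0.4144, 0.1838, 0.3679]
tcp_rot: [0.945, 0.035, 0.325, -0.012]
contact_force: [0.3, -0.6, 0.0]
opening: 0.5
```

Run:
```python
from plan import *
s=readout.get_state(); print(s['qpos'].round(2),s['eef_pos'])
R0=Rot.from_quat(s['tcp_rot']).as_matrix(); p=s['eef_pos']
F=frame(QB,38); print(delta(*tool(binfoot(38),F,.30,1)))
for n,o,k in(('scene',(270,190,160,130),5),('top',(205,105,150,110),5)):
    c=cam(n); im=cv2.resize(c['img'][o[1]:o[1]+o[3],o[0]:o[0]+o[2]],None,fx=k,fy=k,interpolation=cv2.INTER_CUBIC)
    L=[p+R0@np.array(v) for v in((0,0,.155),(0,0,.173),(.02125,.011,.173),(.02125,-.011,.173),(-.02125,.011,.173),(-.02125,-.011,.173))]
    q=(proj(c,np.array(L))-o[:2]+.5)*k-.5
    for a in q: cv2.circle(im,tuple(np.round(a).astype(int)),3,(0,255,0),1)
    save('g1_'+n,im); print(q.round())
```

```text
[ 0.21 -0.28  2.25 -0.16  0.53  0.25] [0.4144365  0.1837904  0.36785324]
(array([-0.2, -1.4,  0.1]), array([ 0.0017,  0.0003, -0.002 ]))
[[484. 118.]
 [479. 171.]
 [443. 173.]
 [510. 179.]
 [450. 164.]
 [513. 170.]]
[[321. 512.]
 [324. 488.]
 [349. 432.]
 [286. 436.]
 [361. 539.]
 [299. 542.]]
```

View pics/g1_scene.png

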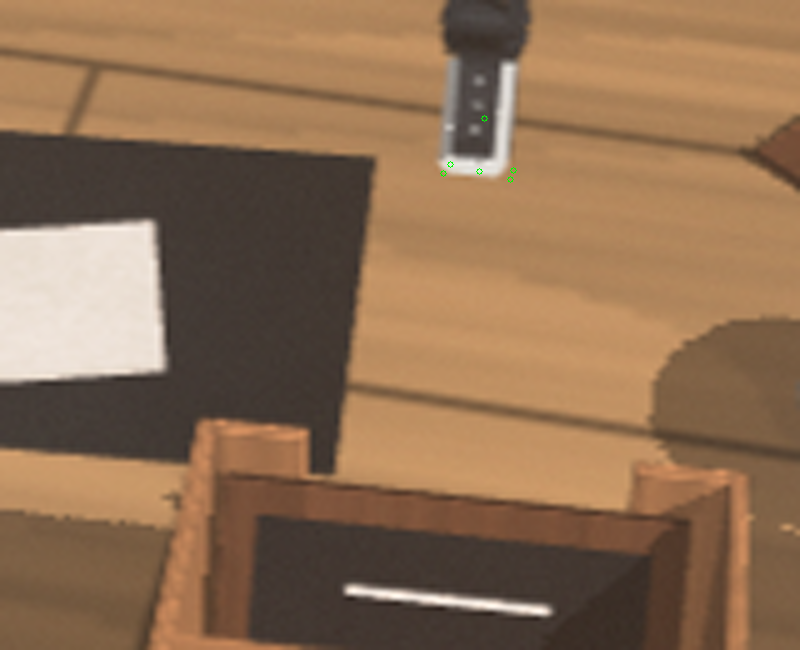

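View pics/g1_top.png

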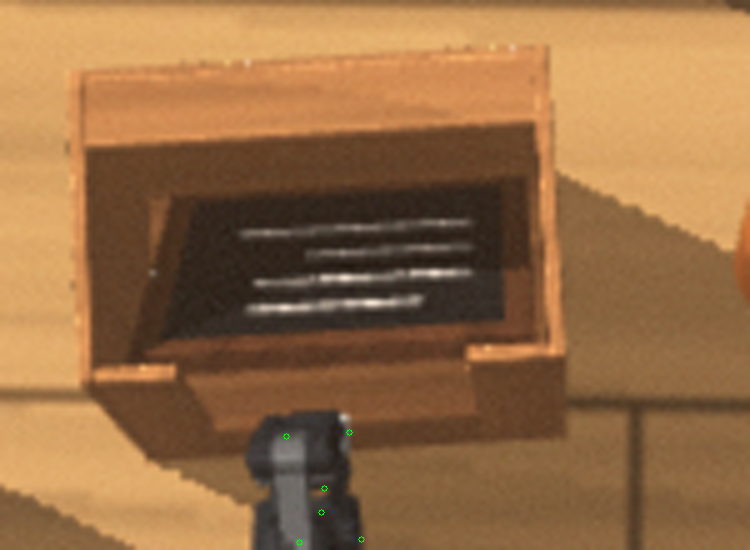

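Call:
{"op": "apply_moves", "data": {
  "steps": [
    {"ty":-1,"tz":20},
    {"ty":-1,"tz":45},
    {"ty":-1,"tz":70},
    {"ty":-1,"tz":90},
    {"ty":-1,"tz":102},
    {"ty":-1,"tz":112},
    {"ty":-1,"tz":122},
    {"ty":-1,"tz":132},
    {"ty":-1,"tz":142},
    {"ty":-1,"tz":142}
  ]
}}

```text
$.steps[0]: bad value
```

Run:
```python
from plan import *
s=readout.get_state(); print(s['time'],s['contact_force'])
print(delta(*tool(binfoot(38),frame(QB,38),.158,1)))
for n,o,k in(('scene',(270,230,160,130),5),('top',(205,105,150,110),5)):
    c=cam(n); im=cv2.resize(c['img'][o[1]:o[1]+o[3],o[0]:o[0]+o[2]],None,fx=k,fy=k,interpolation=cv2.INTER_CUBIC)
    save('g2_'+n,im)
```

```text
2.9 [ 0.85454326  0.02928565 -0.45807851]
(array([ -0.2,   0.3, 142.4]), array([-0.0005,  0.    ,  0.0009]))
```

View pics/g2_scene.png

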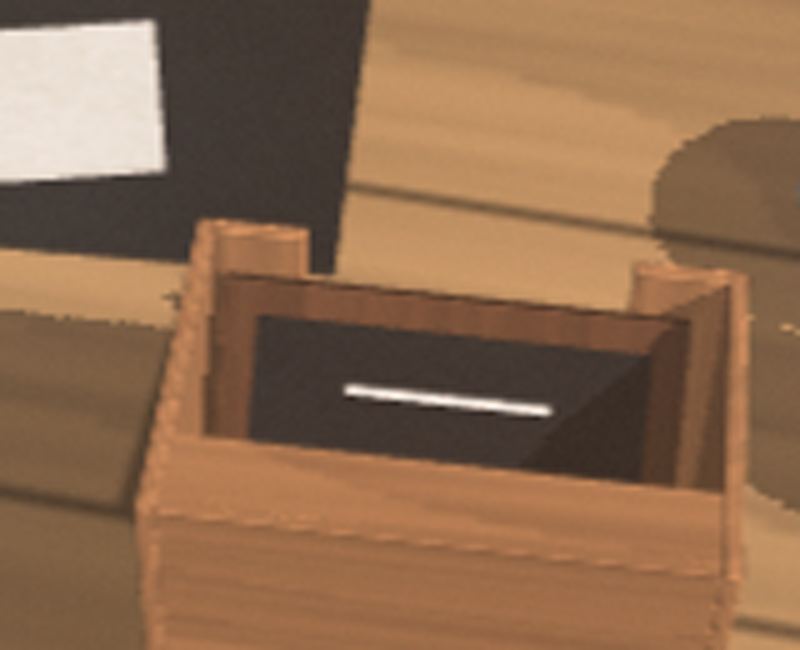

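View pics/g2_top.png

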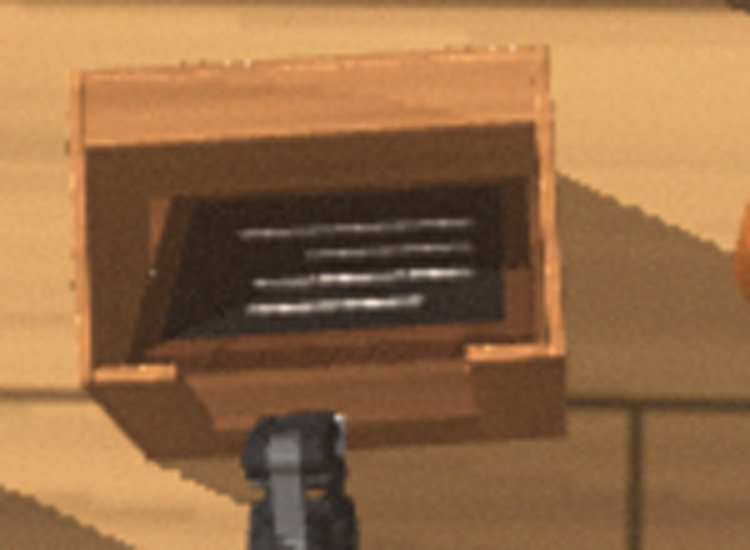

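The move was refused, because each row needs all six values. Sending it again in full.

Call:
{"op": "apply_moves", "data": {
  "steps": [
    {"tx":0,"ty":0,"tz":20,"wx":0,"wy":0,"wz":0},
    {"tx":0,"ty":0,"tz":45,"wx":0,"wy":0,"wz":0},
    {"tx":0,"ty":0,"tz":70,"wx":0,"wy":0,"wz":0},
    {"tx":0,"ty":0,"tz":90,"wx":0,"wy":0,"wz":0},
    {"tx":0,"ty":0,"tz":102,"wx":0,"wy":0,"wz":0},
    {"tx":0,"ty":0,"tz":112,"wx":0,"wy":0,"wz":0},
    {"tx":0,"ty":0,"tz":122,"wx":0,"wy":0,"wz":0},
    {"tx":0,"ty":0,"tz":132,"wx":0,"wy":0,"wz":0},
    {"tx":0,"ty":0,"tz":142,"wx":0,"wy":0,"wz":0},
    {"tx":0,"ty":0,"tz":142,"wx":0,"wy":0,"wz":0}
  ]
}}

```text
time: 4.0
eef_pos: [0.5016, 0.1914, 0.2547]
tcp_rot: [0.945, 0.036, 0.324, -0.012]
contact_force: [-0.2, -0.0, -0.5]
opening: 0.506
```

Run:
```python
from plan import *
s=readout.get_state(); print(s['time'],s['contact_force'])
print(delta(*tool(binfoot(38),frame(QB,38),.158,1)))
for n,o,k in(('scene',(270,230,160,130),5),('top',(205,105,150,110),5)):
    c=cam(n); im=cv2.resize(c['img'][o[1]:o[1]+o[3],o[0]:o[0]+o[2]],None,fx=k,fy=k,interpolation=cv2.INTER_CUBIC)
    save('g3_'+n,im)
```

```text
4.0 [-0.16616704 -0.01876508 -0.54743497]
(array([ 0.5, -0.4, -0.9]), array([0.0006, 0.002 , 0.0001]))
```

View pics/g3_scene.png

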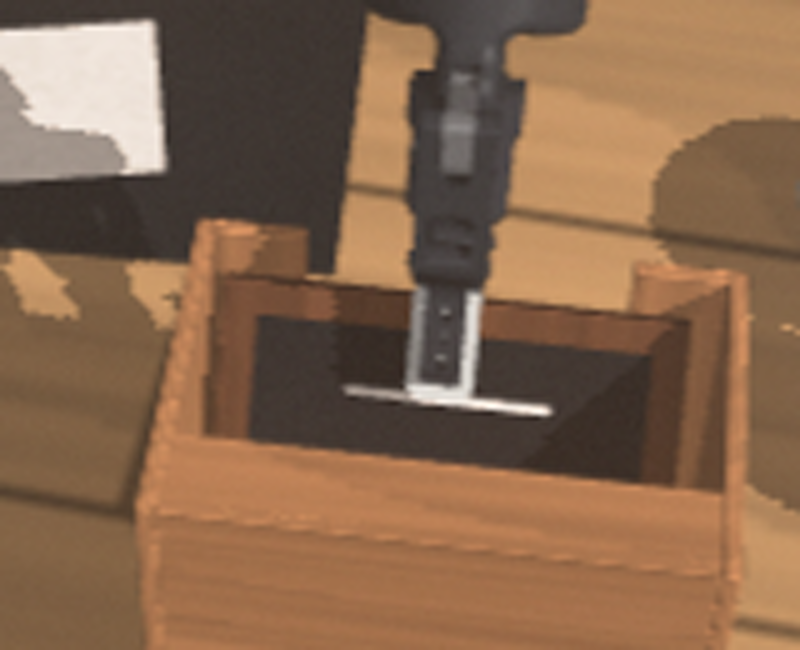

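View pics/g3_top.png

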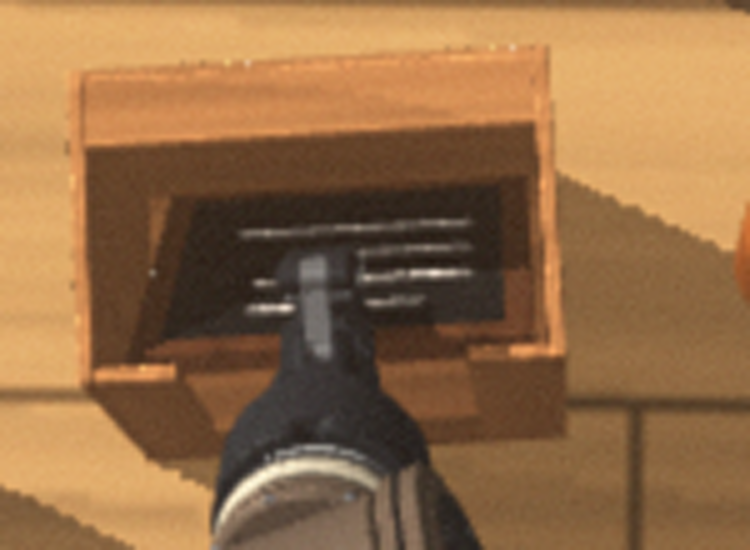

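Call:
{"op": "apply_moves", "data": {
  "steps": [
    {"tx":0,"ty":-3,"tz":0,"wx":0,"wy":0,"wz":0},
    {"tx":0,"ty":-3,"tz":0,"wx":0,"wy":0,"wz":0}
  ]
}}

```text
time: 4.3
eef_pos: [0.5011, 0.1946, 0.2564]
tcp_rot: [0.945, 0.036, 0.326, -0.012]
contact_force: [0.2, -0.3, -0.3]
opening: 0.501
```

Call:
{"op": "apply_moves", "data": {
  "steps": [
    {"tx":0,"ty":0,"tz":0,"wx":0,"wy":0,"wz":0},
    {"tx":0,"ty":0,"tz":0,"wx":0,"wy":0,"wz":0},
    {"tx":0,"ty":0,"tz":0,"wx":0,"wy":0,"wz":0},
    {"tx":0,"ty":0,"tz":0,"wx":0,"wy":0,"wz":0},
    {"tx":0,"ty":0,"tz":0,"wx":0,"wy":0,"wz":0},
    {"tx":0,"ty":0,"tz":0,"wx":0,"wy":0,"wz":0}
  ],
  "hand": 0,
  "force": 50
}}

```text
time: 4.9
eef_pos: [0.501, 0.1944, 0.2559]
tcp_rot: [0.945, 0.036, 0.325, -0.012]
contact_force: [-4.0, -0.5, 3.1]
opening: 0.106
```

Run:
```python
from plan import *
s=readout.get_state(); print(s['time'],s['eef_pos'],s['contact_force'],s['wrist_torque'],s['opening'])
print(delta(*tool(binfoot(38),frame(QB,38),.158,1)))
for n,o,k in(('scene',(270,230,160,130),5),):
    c=cam(n); im=cv2.resize(c['img'][o[1]:o[1]+o[3],o[0]:o[0]+o[2]],None,fx=k,fy=k,interpolation=cv2.INTER_CUBIC)
    save('g4_'+n,im)
# tip up moves: rotate about foot
f=binfoot(38)
for th in(38,36,34,32,30,28,26):
    ff=binfoot(th); p,R=tool(ff,frame(QB,th),.158,1); p0,R0=tool(f,frame(QB,38),.158,1)
    print(th,(R0.T@(p-p0)*1000).round(1),Rot.from_matrix(R0.T@R).as_rotvec().round(3))
```

```text
4.9 [0.50104022 0.19441023 0.255922  ] [-4.04529432 -0.54482643  3.0729523 ] [ 7.77812104e-05  5.64110602e-01 -2.84095382e-02] 0.10645799762119715
(array([0. , 2.6, 0.3]), array([ 0.0004,  0.0004, -0.0001]))
38 [0. 0. 0.] [0. 0. 0.]
36 [10.8 -0.   0.2] [-0.    -0.035  0.   ]
34 [21.5 -0.   0.9] [ 0.   -0.07  0.  ]
32 [32.2  0.   1.9] [ 0.    -0.105  0.   ]
30 [42.9  0.   3.3] [-0.   -0.14  0.  ]
28 [53.5 -0.   5. ] [-0.    -0.175 -0.   ]
26 [64.1 -0.   7.2] [ 0.    -0.209 -0.   ]
```

View pics/g4_scene.png

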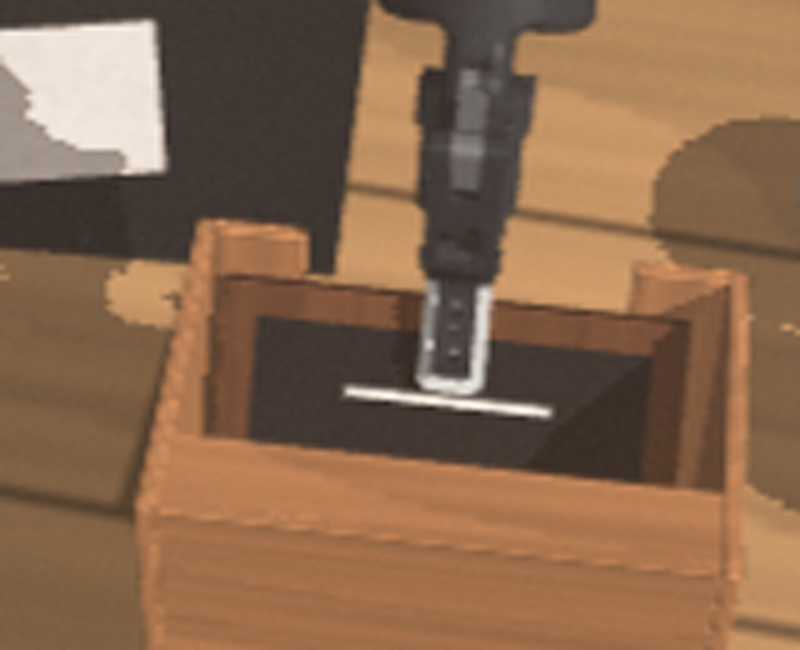

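Call:
{"op": "apply_moves", "data": {
  "steps": [
    {"tx":5.4,"ty":0,"tz":-0.8,"wx":0,"wy":-0.0175,"wz":0},
    {"tx":10.8,"ty":0,"tz":-0.8,"wx":0,"wy":-0.035,"wz":0},
    {"tx":16.2,"ty":0,"tz":-0.5,"wx":0,"wy":-0.0525,"wz":0},
    {"tx":21.5,"ty":0,"tz":-0.1,"wx":0,"wy":-0.07,"wz":0},
    {"tx":26.9,"ty":0,"tz":0.4,"wx":0,"wy":-0.0875,"wz":0},
    {"tx":32.2,"ty":0,"tz":0.9,"wx":0,"wy":-0.105,"wz":0}
  ]
}}

```text
time: 5.55
eef_pos: [0.5273, 0.1963, 0.2748]
tcp_rot: [0.961, 0.037, 0.274, -0.01]
contact_force: [0.1, -0.9, -1.7]
opening: 0.109
```

Call:
{"op": "apply_moves", "data": {
  "steps": [
    {"tx":5.4,"ty":0,"tz":0,"wx":0,"wy":-0.0175,"wz":0},
    {"tx":10.8,"ty":0,"tz":0.2,"wx":0,"wy":-0.035,"wz":0},
    {"tx":16.2,"ty":0,"tz":0.5,"wx":0,"wy":-0.0525,"wz":0},
    {"tx":21.5,"ty":0,"tz":0.9,"wx":0,"wy":-0.07,"wz":0},
    {"tx":26.9,"ty":0,"tz":1.4,"wx":0,"wy":-0.0875,"wz":0},
    {"tx":32.2,"ty":0,"tz":1.9,"wx":0,"wy":-0.105,"wz":0},
    {"tx":32.2,"ty":0,"tz":1.9,"wx":0,"wy":-0.105,"wz":0}
  ]
}}

```text
time: 6.25
eef_pos: [0.5559, 0.1985, 0.2909]
tcp_rot: [0.974, 0.037, 0.224, -0.008]
contact_force: [-0.1, -0.2, -2.6]
opening: 0.107
```

Run:
```python
from plan import *
s=readout.get_state(); print(s['time'],s['eef_pos'],s['contact_force'],s['wrist_torque'],s['opening'])
print(delta(*tool(binfoot(26),frame(QB,26),.158,1)))
c=cam('scene'); o=(250,200,190,150);save('g5_s',cv2.resize(c['img'][o[1]:o[1]+o[3],o[0]:o[0]+o[2]],None,fx=4,fy=4,interpolation=cv2.INTER_CUBIC))
c=cam('top'); o=(205,105,150,110);save('g5_t',cv2.resize(c['img'][o[1]:o[1]+o[3],o[0]:o[0]+o[2]],None,fx=4,fy=4,interpolation=cv2.INTER_CUBIC))
```

```text
6.25 [0.55594481 0.19853612 0.29091993] [-0.09023    -0.19249022 -2.59456837] [-0.01736298  0.43816817  0.00555043] 0.10726429189409577
(array([-0.6,  2.5,  1.3]), array([ 0.0003,  0.0007, -0.0004]))
```

View pics/g5_s.png

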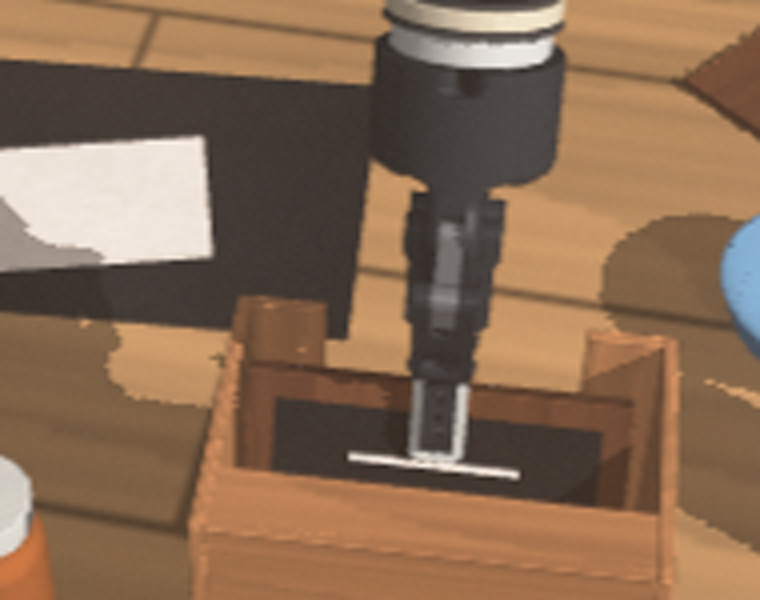

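View pics/g5_t.png

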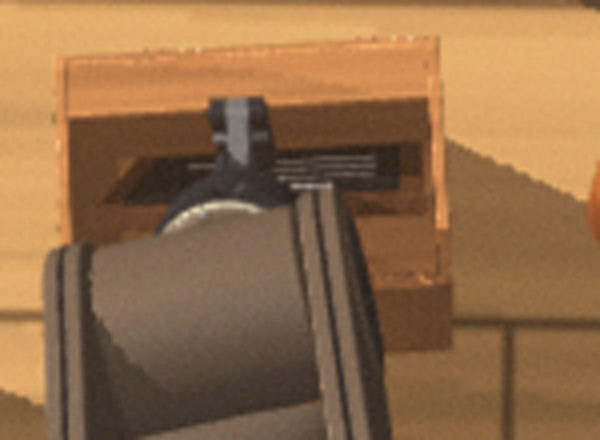

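Call:
{"op": "apply_moves", "data": {
  "steps": [
    {"tx":0,"ty":0,"tz":-6,"wx":0,"wy":0,"wz":0},
    {"tx":0,"ty":0,"tz":-15,"wx":0,"wy":0,"wz":0},
    {"tx":0,"ty":0,"tz":-28,"wx":0,"wy":0,"wz":0},
    {"tx":0,"ty":0,"tz":-43,"wx":0,"wy":0,"wz":0},
    {"tx":0,"ty":0,"tz":-58,"wx":0,"wy":0,"wz":0},
    {"tx":0,"ty":0,"tz":-73,"wx":0,"wy":0,"wz":0},
    {"tx":0,"ty":0,"tz":-88,"wx":0,"wy":0,"wz":0},
    {"tx":0,"ty":0,"tz":-103,"wx":0,"wy":0,"wz":0}
  ]
}}

```text
time: 7.15
eef_pos: [0.5096, 0.1951, 0.3844]
tcp_rot: [0.974, 0.037, 0.225, -0.008]
contact_force: [-0.1, 0.1, -2.6]
opening: 0.108
```

Call:
{"op": "apply_moves", "data": {
  "steps": [
    {"tx":0,"ty":0,"tz":-15,"wx":0,"wy":0,"wz":0},
    {"tx":0,"ty":0,"tz":-30,"wx":0,"wy":0,"wz":0},
    {"tx":0,"ty":0,"tz":-45,"wx":0,"wy":0,"wz":0},
    {"tx":0,"ty":0,"tz":-60,"wx":0,"wy":0,"wz":0},
    {"tx":0,"ty":0,"tz":-75,"wx":0,"wy":0,"wz":0},
    {"tx":0,"ty":0,"tz":-88,"wx":0,"wy":0,"wz":0},
    {"tx":0,"ty":0,"tz":-95,"wx":0,"wy":0,"wz":0},
    {"tx":0,"ty":0,"tz":-95,"wx":0,"wy":0,"wz":0}
  ]
}}

```text
time: 7.95
eef_pos: [0.4686, 0.192, 0.4699]
tcp_rot: [0.973, 0.037, 0.226, -0.009]
contact_force: [0.1, -0.1, -2.8]
opening: 0.105
```

```bash
cat > look.py <<'E'
from plan import *
import sys
tag,s,L=sys.argv[1],float(sys.argv[2]),float(sys.argv[3])
st=readout.get_state(); print(st['time'],st['eef_pos'],st['contact_force'].round(1),st['wrist_torque'].round(2),st['opening'],st['qpos'].round(2))
R0=Rot.from_quat(st['tcp_rot']).as_matrix(); p=st['eef_pos']
# predicted board outline from tool (sign +1): board x=tool x, y=-tool y, z=-tool z
def bd(x,y,z): # board coords from foot
    g=p+R0[:,2]*.155; return g+R0@np.array([x,-y,-(z-s)])
P=np.array([bd(.005,-.08,0),bd(.005,.08,0),bd(.005,.08,.17),bd(.005,-.08,.17),bd(.005,-.08,0)])
for n in('scene','top'):
    c=cam(n); q=proj(c,P); a=q.min(0)-25; b=q.max(0)+25; a=np.maximum(a,0).astype(int); b=np.minimum(b,[640,480]).astype(int)
    k=min(800/(b[0]-a[0]),600/(b[1]-a[1])); im=cv2.resize(c['img'][a[1]:b[1],a[0]:b[0]],None,fx=k,fy=k,interpolation=cv2.INTER_CUBIC)
    cv2.polylines(im,[np.round(((q-a+.5)*k-.5)*16).astype(np.int32)],False,(0,255,0),1,cv2.LINE_AA,4)
    save(tag+'_'+n,im); print(n,a,k)
E
python3 look.py d1 .158 0
```

```text
7.95 [0.46860766 0.19203542 0.46992169] [ 0.1 -0.1 -2.8] [-0.04  0.43 -0.02] 0.10471457872330237 [ 0.2  -0.21  1.98 -0.07  0.92  0.15]
scene [288 147] 3.7037037037037037
top [181 130] 5.194805194805195
```

View pics/d1_scene.png

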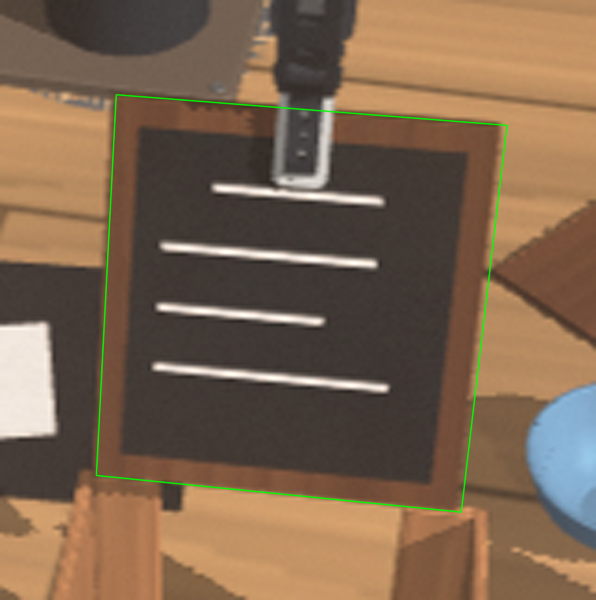

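View pics/d1_top.png

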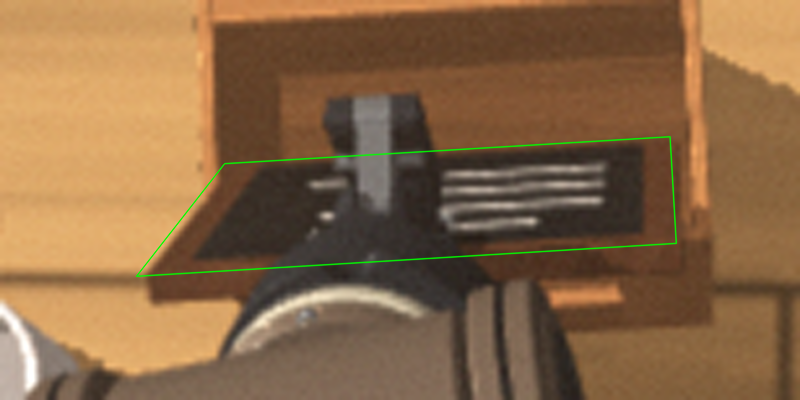

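Run:
```python
import fit
from fit import *
def corr(D,bs,bt):
    return [(cm,(o[0]+(bs if cm is cs else bt),o[1]),k,L) for cm,o,k,L in D]
solve(S,[.63,-.18,0],'stand raw'); solve(corr(S,1.0,-1.5),[.63,-.18,0],'stand corr'); 
solve([S[0]],[.63,-.18,0],'scene only');solve([S[1]],[.63,-.18,0],'top only')
solve([corr(S,1,-1.5)[0]],[.63,-.18,0],'scene only c');solve([corr(S,1,-1.5)[1]],[.63,-.18,0],'top only c')
```

```text
stand raw [ 629.2 -177.3] yaw deg -7.01
[[-1.5, -0.5], [0.1, -0.5], [0.7, -1.5], [-1.0, -0.1], [-0.2, 0.6], [-0.8, -0.3], [-0.7, 1.0], [-0.2, 1.8], [0.5, -0.8], [-0.4, -2.1]]
stand corr [ 629.  -174.8] yaw deg -7.17
[[-1.2, -0.4], [0.3, -0.2], [1.0, -1.2], [-0.6, 0.0], [0.2, 0.9], [-0.3, -0.3], [-0.5, 0.9], [0.0, 1.9], [0.7, -0.7], [-0.2, -2.2]]
scene only [ 629.7 -176.3] yaw deg -7.39
[[-1.1, -0.4], [0.2, 0.0], [1.2, -0.9], [-0.4, 0.1], [0.2, 1.1]]
top only [ 628.8 -178. ] yaw deg -7.01
[[-0.5, -0.1], [-0.4, 1.2], [0.1, 1.9], [0.9, -0.6], [-0.0, -1.9]]
scene only c [ 629.4 -174.5] yaw deg -7.39
[[-1.2, -0.4], [0.2, 0.0], [1.1, -0.9], [-0.4, 0.1], [0.2, 1.1]]
top only c [ 628.7 -174.8] yaw deg -7.01
[[-0.4, -0.1], [-0.3, 1.2], [0.2, 1.9], [0.7, -0.6], [-0.2, -1.9]]
```

```bash
sed -i 's/^QS=.*//; s/; QS=.*/; QS=[.629,-.1748,np.radians(-7.2)]/' plan.py; grep QS= plan.py
cat > place.py <<'E'
from plan import *
import sys
x,z=float(sys.argv[1])/1000,float(sys.argv[2])/1000; t=float(sys.argv[3]) if len(sys.argv)>3 else 22
o,F=cradle(); F2=frame(QS,t); foot=o+F@np.array([x,0,z]); p,R=tool(foot,F2,.158,1)
st=readout.get_state(); print(st['time'],p.round(4),*delta(p,R,st))
E
python3 place.py 14 120
```

```text
QB=[.641,.2045,np.radians(4.37)]; QS=[.629,-.1748,np.radians(-7.2)]
8.15 [ 0.481  -0.1561  0.4767] [ -8.9 347.9 -14.6] [-0.0813 -0.0669  0.1845]
```

Call:
{"op": "apply_moves", "data": {
  "steps": [
    {"tx":0,"ty":8,"tz":-3,"wx":-0.002,"wy":-0.001,"wz":0.004},
    {"tx":-1,"ty":25,"tz":-8,"wx":-0.006,"wy":-0.005,"wz":0.013},
    {"tx":-1,"ty":52,"tz":-12,"wx":-0.012,"wy":-0.01,"wz":0.028},
    {"tx":-2,"ty":87,"tz":-14,"wx":-0.02,"wy":-0.017,"wz":0.046},
    {"tx":-3,"ty":126,"tz":-15,"wx":-0.03,"wy":-0.024,"wz":0.067},
    {"tx":-4,"ty":166,"tz":-15,"wx":-0.039,"wy":-0.032,"wz":0.088},
    {"tx":-5,"ty":206,"tz":-15,"wx":-0.048,"wy":-0.04,"wz":0.109},
    {"tx":-6,"ty":245,"tz":-15,"wx":-0.057,"wy":-0.047,"wz":0.13},
    {"tx":-7,"ty":282,"tz":-15,"wx":-0.066,"wy":-0.054,"wz":0.15},
    {"tx":-8,"ty":315,"tz":-15,"wx":-0.074,"wy":-0.061,"wz":0.167},
    {"tx":-9,"ty":338,"tz":-15,"wx":-0.079,"wy":-0.065,"wz":0.179},
    {"tx":-9,"ty":348,"tz":-15,"wx":-0.081,"wy":-0.067,"wz":0.1845}
  ]
}}

```text
time: 9.35
eef_pos: [0.4804, -0.1585, 0.4776]
tcp_rot: [0.98, -0.063, 0.191, 0.012]
contact_force: [0.3, 0.7, -2.1]
opening: 0.109
```

Call:
{"op": "apply_moves", "data": {
  "steps": [
    {"tx":0,"ty":0,"tz":0,"wx":0,"wy":0,"wz":0},
    {"tx":0,"ty":0,"tz":0,"wx":0,"wy":0,"wz":0}
  ]
}}

```text
time: 9.55
eef_pos: [0.4806, -0.1557, 0.4778]
tcp_rot: [0.98, -0.061, 0.191, 0.011]
contact_force: [-1.2, 0.1, -2.6]
opening: 0.108
```

```bash
python3 place.py 14 120; python3 look.py d2 .158 0
```

```text
9.55 [ 0.481  -0.1561  0.4767] [-0.1  0.4  1.2] [-0.0017 -0.0013  0.0001]
9.55 [ 0.48061346 -0.15570078  0.47783286] [-1.2  0.1 -2.6] [ 0.05  0.38 -0.01] 0.10751758047252022 [-0.54 -0.21  1.97  0.18  1.04 -0.48]
scene [ 84 114] 3.6363636363636362
top [399 134] 4.678362573099415
```

View pics/d2_scene.png

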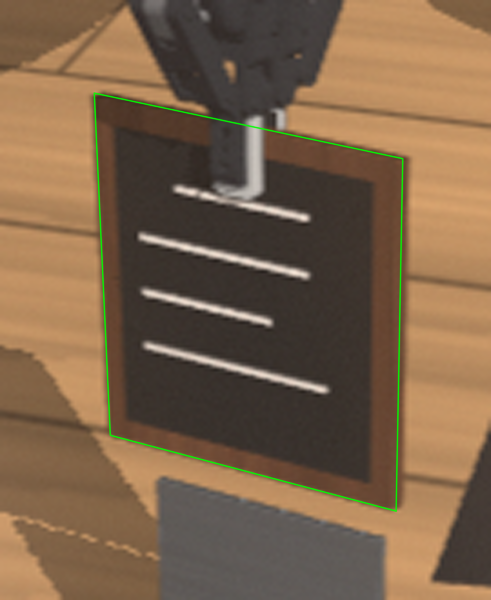

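View pics/d2_top.png

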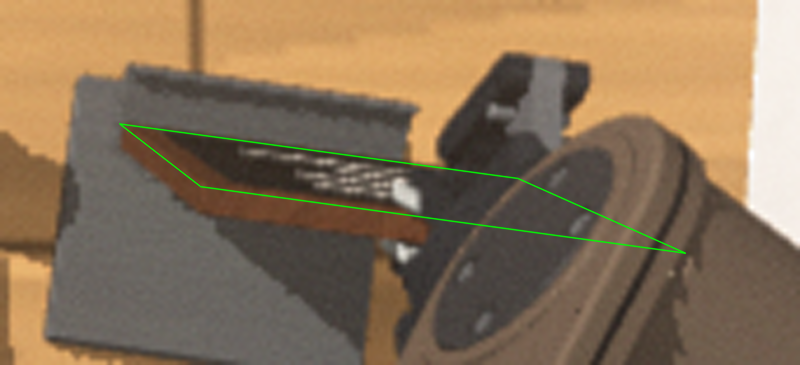

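Run:
```python
from fit import *
def corr(D,bs,bt): return [(cm,(o[0]+(bs if cm is cs else bt[0]),o[1]+(0 if cm is cs else bt[1])),k,L) for cm,o,k,L in D]
C=corr(S,-.3,(-.6,-.6)); solve(C,[.63,-.18,0],'both'); solve(C[:1],[.63,-.18,0],'scene'); solve(C[1:],[.63,-.18,0],'top')
c=cs; a=np.array([84,114]); k=3.6363
p=proj(c,W([.629,-.1765,np.radians(-7.2)],[cr(0,-65,94),cr(0,65,94)])); print(((p-a+.5)*k-.5).round(1))
```

```text
both [ 629.9 -176.9] yaw deg -7.24
[[-1.1, -0.3], [0.3, -0.0], [1.2, -1.0], [-0.5, 0.2], [0.2, 1.1], [-0.3, -0.1], [-0.5, 1.1], [0.0, 2.1], [0.8, -0.5], [-0.1, -2.0]]
scene [ 629.9 -176.9] yaw deg -7.39
[[-1.1, -0.4], [0.2, 0.0], [1.2, -0.9], [-0.4, 0.1], [0.2, 1.1]]
top [ 630.  -176.8] yaw deg -7.04
[[-0.4, -0.1], [-0.4, 1.2], [0.1, 2.0], [0.8, -0.6], [-0.1, -2.0]]
[[158.3 477.2]
 [384.1 538.5]]
```

```bash
sed -i 's/; QS=.*/; QS=[.6298,-.1767,np.radians(-7.25)]/' plan.py; python3 place.py 13 10
```

```text
9.75 [ 0.5217 -0.163   0.3744] [ -0.4   2.9 111.8] [-0.0019 -0.002   0.0024]
```

Call:
{"op": "apply_moves", "data": {
  "steps": [
    {"tx":0,"ty":1,"tz":8,"wx":0,"wy":0,"wz":0},
    {"tx":0,"ty":2,"tz":20,"wx":-0.001,"wy":-0.001,"wz":0.001},
    {"tx":0,"ty":3,"tz":34,"wx":-0.002,"wy":-0.002,"wz":0.002},
    {"tx":0,"ty":3,"tz":48,"wx":-0.002,"wy":-0.002,"wz":0.002},
    {"tx":0,"ty":3,"tz":62,"wx":-0.002,"wy":-0.002,"wz":0.002},
    {"tx":0,"ty":3,"tz":76,"wx":-0.002,"wy":-0.002,"wz":0.002},
    {"tx":0,"ty":3,"tz":88,"wx":-0.002,"wy":-0.002,"wz":0.002},
    {"tx":0,"ty":3,"tz":98,"wx":-0.002,"wy":-0.002,"wz":0.002},
    {"tx":0,"ty":3,"tz":106,"wx":-0.002,"wy":-0.002,"wz":0.002},
    {"tx":0,"ty":3,"tz":110,"wx":-0.002,"wy":-0.002,"wz":0.002},
    {"tx":0,"ty":3,"tz":110,"wx":-0.002,"wy":-0.002,"wz":0.002}
  ]
}}

```text
time: 10.85
eef_pos: [0.5215, -0.1642, 0.3756]
tcp_rot: [0.98, -0.063, 0.19, 0.012]
contact_force: [0.6, -0.3, -2.5]
opening: 0.11
```

```bash
python3 place.py 13 10; python3 look.py d3 .158 0
```

```text
10.85 [ 0.5217 -0.163   0.3744] [-0.3 -1.2  1.2] [ 0.0004  0.001  -0.0013]
10.85 [ 0.52145202 -0.16417015  0.37557526] [ 0.6 -0.3 -2.5] [0.11 0.4  0.02] 0.10971538385432118 [-0.51 -0.03  1.99  0.19  0.83 -0.49]
scene [ 85 176] 3.821656050955414
top [392 129] 5.161290322580645
```

View pics/d3_scene.png

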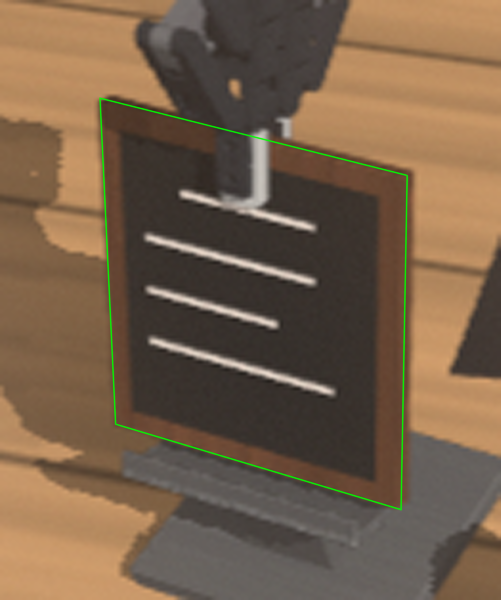

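View pics/d3_top.png

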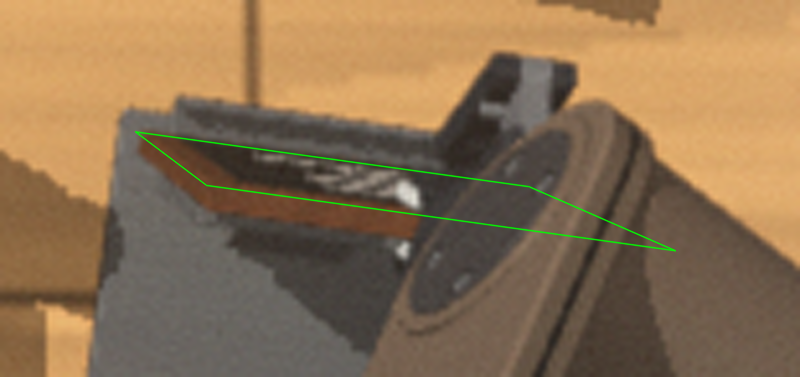

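Run:
```python
from fit import *
import subprocess
for q,c,a,k in(([.6297,-.1763,np.radians(-7.39)],cs,np.array([85,176]),3.82166),([.6288,-.178,np.radians(-7.01)],ct,np.array([392,129]),5.16129)):
    p=proj(c,W(q,[cr(18,-80,10),cr(18,80,10),cr(18,80,180),cr(18,-80,180)])); print(((p-a+.5)*k-.5).round(1).tolist())
im=cs['img'][280:330,100:205]; save('d3_foot',cv2.resize(im,None,fx=7,fy=7,interpolation=cv2.INTER_CUBIC))
p=proj(cs,W([.6297,-.1763,np.radians(-7.39)],[cr(18,-80,10),cr(18,80,10)])); print(((p-[100,280]+.5)*7-.5).round(1).tolist())
```

```text
[[118.5, 426.3], [403.9, 512.2], [410.6, 178.1], [103.6, 100.5]]
[[527.6, 186.8], [134.1, 134.2], [206.0, 188.8], [674.4, 251.6]]
[[112.5, 53.2], [635.2, 210.6]]
```

View pics/d3_foot.png

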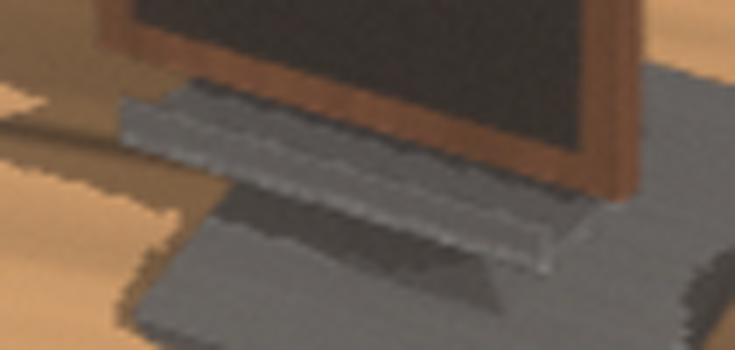

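Run:
```python
from fit import *
q=[.6297,-.1763,np.radians(-7.39)]
for x in (29,32): 
    p=proj(cs,W(q,[cr(x,-65,8),cr(x,65,8)])); print(((p-[100,280]+.5)*7-.5).round(1).tolist())
q=[.6288,-.178,np.radians(-7.01)]
o=(400,140); im=ct['img'][140:200,400:500]; save('d3_ft',cv2.resize(im,None,fx=8,fy=8,interpolation=cv2.INTER_CUBIC))
for L in ([cr(29,65,8),cr(32,65,8)],[cr(18,80,10),cr(18,80,180),cr(8,80,180)]):
    p=proj(ct,W(q,L)); print(((p-o+.5)*8-.5).round(1).tolist())
```

```text
[[132.6, 91.5], [560.3, 221.4]]
[[125.1, 96.4], [553.7, 226.8]]
[[207.8, 85.0], [209.9, 73.4]]
[[144.2, 120.2], [255.6, 205.0], [247.1, 250.0]]
```

View pics/d3_ft.png

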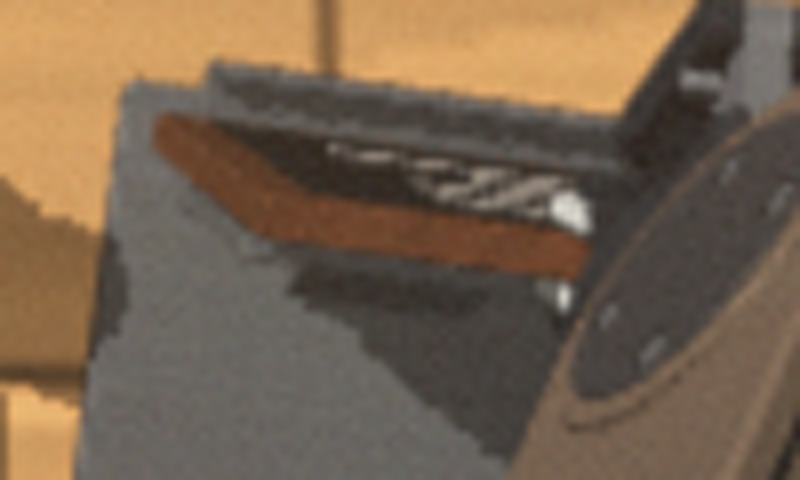

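Call:
{"op": "apply_moves", "data": {
  "steps": [
    {"tx":0,"ty":-3,"tz":0,"wx":0,"wy":0,"wz":0},
    {"tx":0,"ty":-3,"tz":2,"wx":0,"wy":0,"wz":0},
    {"tx":0,"ty":-3,"tz":4,"wx":0,"wy":0,"wz":0},
    {"tx":-1,"ty":-3,"tz":6,"wx":0,"wy":0,"wz":0},
    {"tx":-2,"ty":-3,"tz":7,"wx":0,"wy":0,"wz":0},
    {"tx":-3,"ty":-3,"tz":7,"wx":0,"wy":0,"wz":0},
    {"tx":-4,"ty":-3,"tz":7,"wx":0,"wy":0,"wz":0},
    {"tx":-4,"ty":-3,"tz":7,"wx":0,"wy":0,"wz":0}
  ]
}}

```text
time: 11.95
eef_pos: [0.5205, -0.1611, 0.3681]
tcp_rot: [0.98, -0.063, 0.19, 0.012]
contact_force: [0.8, -1.0, -2.5]
opening: 0.109
```

```bash
python3 place.py 5 0;  python3 - <<'E'
from plan import *
st=readout.get_state(); print(st['time'],st['contact_force'],st['wrist_torque'].round(2))
c=cam('scene');im=c['img'][280:330,100:205]; save('d4_foot',cv2.resize(im,None,fx=7,fy=7,interpolation=cv2.INTER_CUBIC))
E
```

```text
11.95 [ 0.5181 -0.1625  0.3621] [-4.3  1.7  4.7] [ 0.0008  0.0003 -0.0014]
11.95 [ 0.79891575 -1.02187309 -2.50144648] [0.08 0.32 0.04]
```

View pics/d4_foot.png

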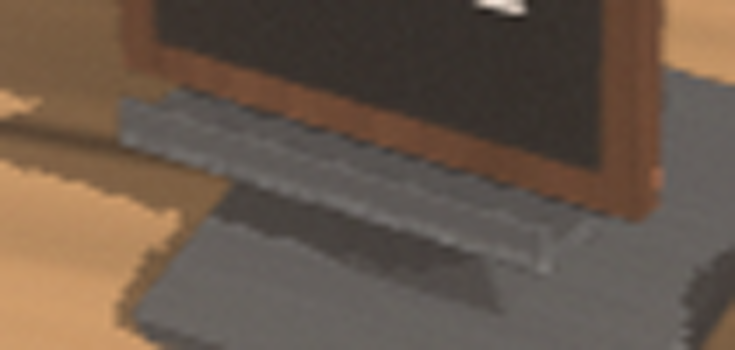

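Call:
{"op": "apply_moves", "data": {
  "steps": [
    {"tx":-1,"ty":0,"tz":1,"wx":0,"wy":0,"wz":0},
    {"tx":-2,"ty":0,"tz":2,"wx":0,"wy":0,"wz":0},
    {"tx":-3,"ty":0,"tz":3,"wx":0,"wy":0,"wz":0},
    {"tx":-3,"ty":0,"tz":3,"wx":0,"wy":0,"wz":0}
  ]
}}

```text
time: 12.4
eef_pos: [0.5189, -0.1608, 0.3638]
tcp_rot: [0.98, -0.063, 0.19, 0.012]
contact_force: [0.9, 0.3, -3.0]
opening: 0.103
```

```bash
python3 place.py 5 0;  python3 - <<'E'
from fit import *
from plan import *
st=readout.get_state(); F=frame([0,0,np.radians(-7.25)],22); print(st['time'],'force in cradle axes',(F.T@st['contact_force']).round(1),st['wrist_torque'].round(2))
c=cam('scene');im=c['img'][280:330,100:205]; save('d5_foot',cv2.resize(im,None,fx=7,fy=7,interpolation=cv2.INTER_CUBIC))
q=[.6297,-.1763,np.radians(-7.39)]
p=proj(cs,W(q,[cr(11,-80,1.5),cr(11,80,1.5)])); print(((p-[100,280]+.5)*7-.5).round(1).tolist())
E
```

```text
12.4 [ 0.5181 -0.1625  0.3621] [-1.2  1.8  1.4] [ 0.0005  0.0009 -0.0014]
12.5 force in cradle axes [-1.5 -0.3 -1.6] [ 0.03  0.41 -0.01]
[[131.0, 69.9], [649.2, 226.4]]
```

View pics/d5_foot.png

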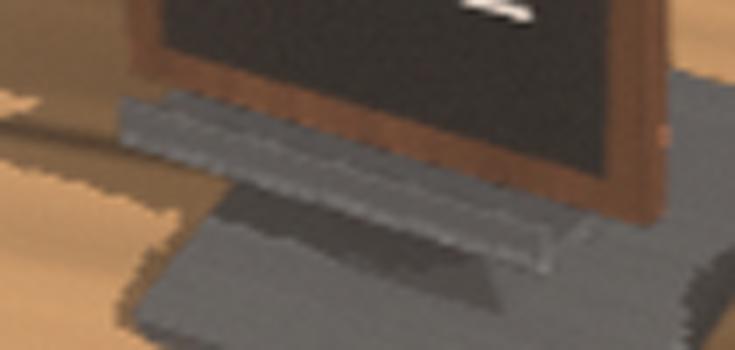

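Call:
{"op": "apply_moves", "data": {
  "steps": [
    {"tx":0,"ty":0,"tz":0.5,"wx":0,"wy":0,"wz":0},
    {"tx":0,"ty":0,"tz":1,"wx":0,"wy":0,"wz":0},
    {"tx":0,"ty":0,"tz":1.5,"wx":0,"wy":0,"wz":0},
    {"tx":0,"ty":0,"tz":1.5,"wx":0,"wy":0,"wz":0}
  ]
}}

```text
time: 12.95
eef_pos: [0.5196, -0.1609, 0.3629]
tcp_rot: [0.98, -0.063, 0.19, 0.012]
contact_force: [0.7, 0.2, -1.2]
opening: 0.105
```

```bash
cat > fr.py <<'E'
from plan import *
st=readout.get_state(); F=frame([0,0,np.radians(-7.25)],22); print(st['time'],'force in cradle axes',(F.T@st['contact_force']).round(1),'torque',(F.T@st['wrist_torque']).round(2))
E
python3 fr.py; python3 place.py 5 0
```

```text
12.95 force in cradle axes [ 0.2  0.3 -1.4] torque [-0.01  0.42  0.01]
12.95 [ 0.5181 -0.1625  0.3621] [-1.5  1.7  0.3] [ 0.0008  0.0001 -0.0012]
```

Call:
{"op": "apply_moves", "data": {
  "steps": [
    {"tx":0,"ty":0,"tz":0.5,"wx":0,"wy":0,"wz":0},
    {"tx":0,"ty":0,"tz":1,"wx":0,"wy":0,"wz":0},
    {"tx":0,"ty":0,"tz":1,"wx":0,"wy":0,"wz":0}
  ]
}}

```text
time: 13.25
eef_pos: [0.52, -0.1611, 0.363]
tcp_rot: [0.98, -0.063, 0.191, 0.012]
contact_force: [-4.9, 0.7, 5.3]
opening: 0.107
```

```bash
python3 fr.py; python3 place.py 5 0
```

```text
13.25 force in cradle axes [-2.6  0.1  6.8] torque [ 0.17  1.01 -0.05]
13.25 [ 0.5181 -0.1625  0.3621] [-2.   1.7  0.2] [ 0.0009 -0.0002 -0.0008]
```

Call:
{"op": "apply_moves", "data": {
  "steps": [
    {"tx":-0.5,"ty":0,"tz":-0.5,"wx":0,"wy":0,"wz":0},
    {"tx":-1,"ty":0,"tz":-0.5,"wx":0,"wy":0,"wz":0},
    {"tx":-1.5,"ty":0,"tz":-0.5,"wx":0,"wy":0,"wz":0},
    {"tx":-1.5,"ty":0,"tz":-0.5,"wx":0,"wy":0,"wz":0}
  ]
}}

```text
time: 13.65
eef_pos: [0.5187, -0.1608, 0.3625]
tcp_rot: [0.979, -0.063, 0.191, 0.013]
contact_force: [-1.1, 0.9, 3.6]
opening: 0.108
```

```bash
python3 fr.py; python3 place.py 5 0; python3 look.py d6 .158 0
```

```text
13.65 force in cradle axes [0.2 0.7 3.8] torque [0.22 0.09 0.05]
13.65 [ 0.5181 -0.1625  0.3621] [-0.5  1.7  0.2] [ 0.0012 -0.0022 -0.0015]
13.65 [ 0.51868873 -0.16083612  0.36248762] [-1.1  0.9  3.6] [0.19 0.06 0.13] 0.10821529178736208 [-0.51 -0.02  2.01  0.19  0.8  -0.49]
scene [ 90 181] 3.8461538461538463
top [390 131] 5.2631578947368425
```

View pics/d6_top.png

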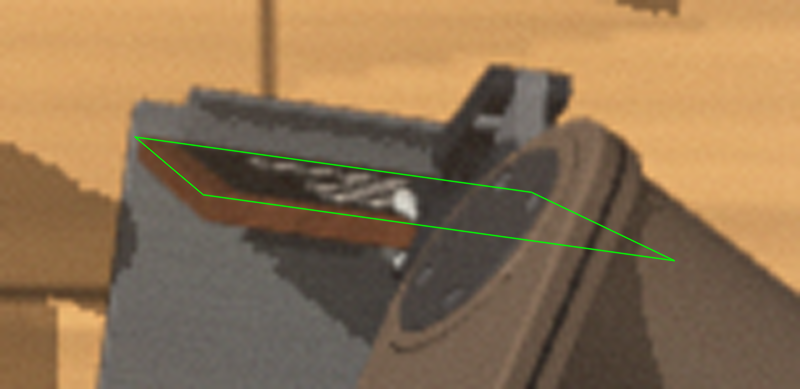

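View pics/d6_scene.png

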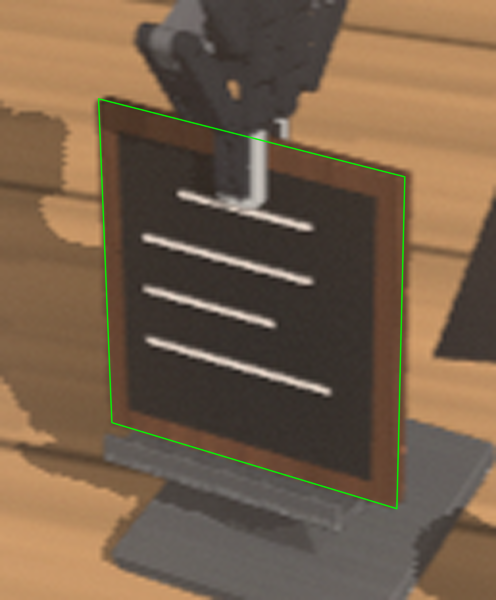

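Call:
{"op": "apply_moves", "data": {
  "steps": [
    {"tx":-0.5,"ty":0,"tz":0,"wx":0,"wy":0,"wz":0},
    {"tx":-1,"ty":0,"tz":0,"wx":0,"wy":0,"wz":0},
    {"tx":-1,"ty":0,"tz":0,"wx":0,"wy":0,"wz":0}
  ]
}}

```text
time: 14.05
eef_pos: [0.5178, -0.1607, 0.3622]
tcp_rot: [0.979, -0.063, 0.192, 0.013]
contact_force: [-0.5, 1.2, 4.3]
opening: 0.103
```

```bash
python3 fr.py; python3 place.py 5 0
```

```text
14.05 force in cradle axes [1.1 1.1 4.3] torque [ 0.34 -0.53  0.03]
14.05 [ 0.5181 -0.1625  0.3621] [0.4 1.7 0.2] [ 0.0013 -0.0028 -0.0016]
```

Call:
{"op": "apply_moves", "data": {
  "steps": [
    {"tx":-0.5,"ty":0,"tz":0,"wx":0,"wy":0,"wz":0},
    {"tx":-1,"ty":0,"tz":0,"wx":0,"wy":0,"wz":0},
    {"tx":-1,"ty":0,"tz":0,"wx":0,"wy":0,"wz":0}
  ]
}}

```text
time: 14.35
eef_pos: [0.517, -0.1607, 0.3618]
tcp_rot: [0.979, -0.063, 0.192, 0.013]
contact_force: [1.9, 1.4, 4.4]
opening: 0.108
```

```bash
python3 fr.py; python3 place.py 5 0
```

```text
14.35 force in cradle axes [3.3 1.6 3.4] torque [ 0.28 -0.88 -0.05]
14.35 [ 0.5181 -0.1625  0.3621] [1.4 1.6 0.3] [ 0.0016 -0.003  -0.0018]
```

Call:
{"op": "apply_moves", "data": {
  "steps": [
    {"tx":0,"ty":0,"tz":0,"wx":0,"wy":0,"wz":0},
    {"tx":0,"ty":0,"tz":0,"wx":0,"wy":0,"wz":0},
    {"tx":0,"ty":0,"tz":0,"wx":0,"wy":0,"wz":0}
  ],
  "hand": 0.18,
  "force": 20
}}

```text
time: 14.65
eef_pos: [0.5161, -0.1605, 0.3599]
tcp_rot: [0.98, -0.063, 0.189, 0.012]
contact_force: [0.9, -0.3, 0.3]
opening: 0.175
```

Call:
{"op": "apply_moves", "data": {
  "steps": [
    {"tx":0,"ty":0,"tz":0,"wx":0,"wy":0,"wz":0},
    {"tx":0,"ty":0,"tz":0,"wx":0,"wy":0,"wz":0},
    {"tx":0,"ty":0,"tz":0,"wx":0,"wy":0,"wz":0},
    {"tx":0,"ty":0,"tz":0,"wx":0,"wy":0,"wz":0}
  ],
  "hand": 0.4
}}

```text
time: 15.05
eef_pos: [0.5164, -0.1605, 0.3607]
tcp_rot: [0.98, -0.063, 0.19, 0.012]
contact_force: [0.4, 0.5, 0.2]
opening: 0.4
```

```bash
python3 fr.py; python3 place.py 5 0; python3 look.py d7 .158 0
```

```text
15.05 force in cradle axes [0.4 0.5 0. ] torque [-0.02  0.22  0.01]
15.05 [ 0.5181 -0.1625  0.3621] [ 2.3  1.8 -0.6] [ 0.0005  0.0012 -0.0012]
15.05 [ 0.51639797 -0.16048293  0.36068044] [0.4 0.5 0.2] [0.01 0.23 0.  ] 0.39953618871259583 [-0.51 -0.03  2.02  0.19  0.8  -0.49]
scene [ 91 181] 3.8461538461538463
top [389 133] 5.2631578947368425
```

View pics/d7_top.png

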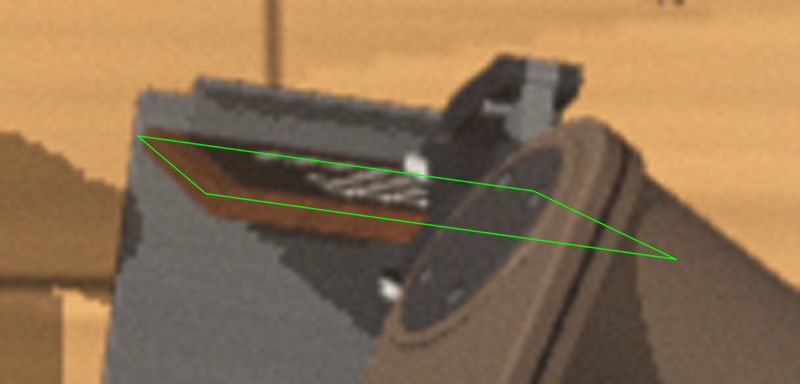

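View pics/d7_scene.png

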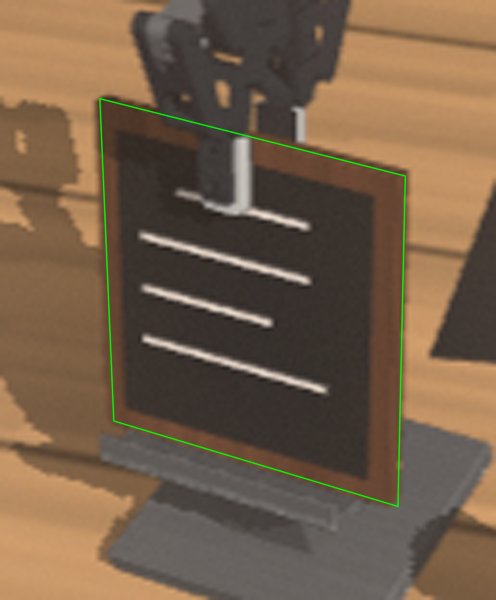

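Call:
{"op": "apply_moves", "data": {
  "steps": [
    {"tx":0,"ty":0,"tz":-5,"wx":0,"wy":0,"wz":0},
    {"tx":0,"ty":0,"tz":-15,"wx":0,"wy":0,"wz":0},
    {"tx":0,"ty":0,"tz":-30,"wx":0,"wy":0,"wz":0},
    {"tx":0,"ty":0,"tz":-50,"wx":0,"wy":0,"wz":0},
    {"tx":0,"ty":0,"tz":-75,"wx":0,"wy":0,"wz":0},
    {"tx":0,"ty":0,"tz":-100,"wx":0,"wy":0,"wz":0},
    {"tx":0,"ty":0,"tz":-120,"wx":0,"wy":0,"wz":0},
    {"tx":0,"ty":0,"tz":-130,"wx":0,"wy":0,"wz":0},
    {"tx":0,"ty":0,"tz":-130,"wx":0,"wy":0,"wz":0},
    {"tx":0,"ty":0,"tz":-130,"wx":0,"wy":0,"wz":0}
  ]
}}

```text
time: 16.15
eef_pos: [0.4681, -0.1542, 0.4813]
tcp_rot: [0.98, -0.063, 0.19, 0.012]
contact_force: [0.3, 0.8, 0.1]
opening: 0.401
```

```bash
cat > fin.py <<'E'
from fit import *
import sys
T=sys.argv[1]
q1=[.6297,-.1763,np.radians(-7.39)]; q2=[.6288,-.178,np.radians(-7.01)]
for n,c,q,o,k in(('scene',cs,q1,(85,180,130,150),4),('top',ct,q2,(395,130,110,90),7)):
    im=cv2.resize(c['img'][o[1]:o[1]+o[3],o[0]:o[0]+o[2]],None,fx=k,fy=k,interpolation=cv2.INTER_CUBIC)
    for X in(10,):
        p=proj(c,W(q,[cr(X,-80,0),cr(X,80,0),cr(X,80,170),cr(X,-80,170),cr(X,-80,0)])); cv2.polylines(im,[np.round(((p-o[:2]+.5)*k-.5)*16).astype(np.int32)],False,(0,255,0),1,cv2.LINE_AA,4)
    save(T+n,im)
save(T+'full',cs['img']);save(T+'fullt',ct['img'])
E
python3 fin.py e1
```

```text
(no output)
```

View pics/e1scene.png

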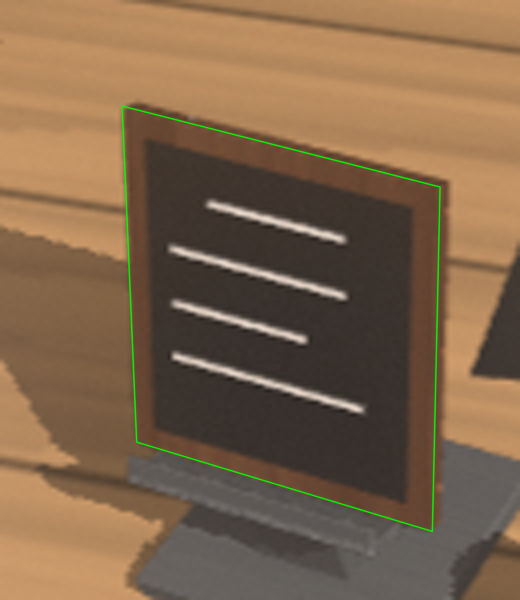

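View pics/e1top.png

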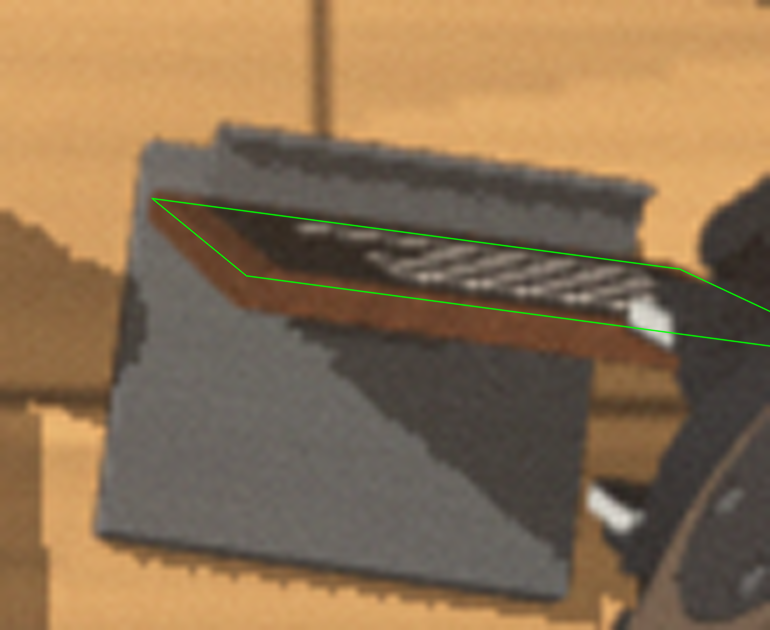

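View pics/e1full.png

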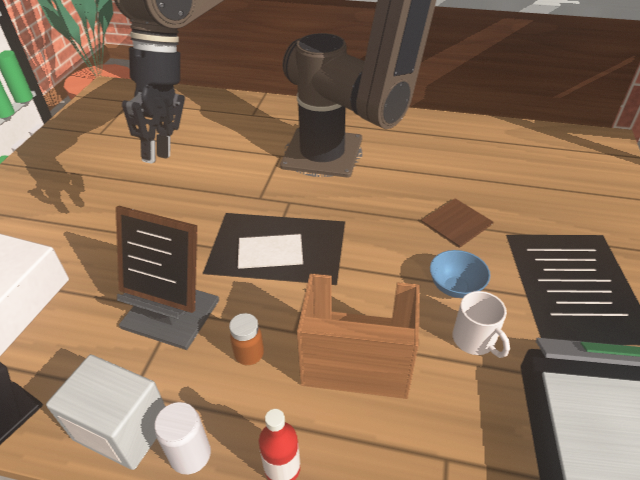

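Run:
```python
from h import *
a=cv2.cvtColor(cv2.imread('pics/e1full.png'),cv2.COLOR_BGR2RGB).astype(int); z=cv2.cvtColor(cv2.imread('pics/scene0.png'),cv2.COLOR_BGR2RGB).astype(int)
b=cam('scene')['img'].astype(int); print('board diff',np.abs(a-b)[200:320,100:210].mean())
for n,(u0,u1,v0,v1) in dict(jar=(225,268,310,368),mug=(450,512,290,360),bowl=(426,493,250,300)).items(): print(n,np.abs(z-b)[v0:v1,u0:u1].mean().round(2))
print(readout.get_state()['time']); print(ctrl.sign_off())
```

```text
board diff 1.0408080808080808
jar 5.02
mug 5.56
bowl 5.1
16.3
the job is handed in; nothing more can be done
None
```

The menu board is on the steel stand and the job was handed in at 16.3 s. It stands right way up with the chalk face to the front, leaning on the back rest.

**How it went**
- **In the bin:** I gripped the middle of the board's upper edge across its thickness, then tipped it up about its foot from 38 to about 26 degrees from upright. I drew it out along its slope with no sign of snagging.
- **On the stand:** I carried it over to the stand, lowered it onto the ledge with about 7 N of contact, and eased it back against the rest with about 3 N. Then I opened the fingers and withdrew along the board.

**Last checks**
- **Fit:** in both camera views the board sits on the outline expected for its place in the cradle, to within about 1–3 mm. It looks centred and parallel to the rest.
- **Hold:** two pictures taken after the gripper had withdrawn show no movement. The gripper was about 130 mm clear with about zero contact force.
- **Bystanders:** the jar, mug and bowl look to be where they were at the start. Their picture patches differ by about 5 grey levels from the first image. I put this down to noise and changed shadows, but did not check it further.

**Disagreements**
- The bin and the board measured about 2% smaller in the images than their stated sizes.
- The cameras were off from the robot by about 1–2 px. I allowed for this by centring the board relative to the stand as seen in the same pictures.
- One move call was refused for missing values and was sent again.

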